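Clamp a repair plate over the cracked rim of a belt cover

TASK

The red belt cover has a crack in its near rim: take the longer of the two J-shaped steel repair plates off the rack and hook it fully down over that rim, long leg outside, with its middle over the crack. Then squeeze the spring clamp off the rack and let it close over the middle of the plate, standing upright and reaching down past the plate's short lip, so that one jaw presses the long leg and the other presses the bare inside of the cover's wall, ready for riveting. Leave the shorter plate and the other things where they are.

Things in the scene. Friction and masses are not known exactly. Their poses are not given: they have to be found in the camera images.
- cover: red pressed-steel belt cover, an open-topped pan 115 (x) x 190 (y) x 80 mm high with a 4 mm wall, screwed to the counter, small ears at its other rims; origin under its centre, y along its long sides; the cracked wall is the long one on its -x side (towards the robot), straight for 146 mm
- crack (a point): top of the cracked rim, on the middle of the 4 mm wall's thickness, at the dark crack (12 mm towards +y from the wall's middle), 80 mm above the counter; x points into the cover, y along the rim, z up. The crack runs 30 mm down the wall to a drilled hole
- rack: rack on the counter: plywood foot 62 x 256 x 12 mm with an upright aluminium strip along its middle, 6 mm thick and 256 mm long, its top edge 90 mm above the counter; origin under its centre, y along the strip; the plates hang on the strip and the clamp is clipped on it at the +y end
- rack_rim (a point): middle of the strip's top edge, axes as the rack's
- long_plate: the longer steel repair plate, 90 mm long (y), J-shaped, 3 mm thick: a flat fold on top, 15 mm wide over all; the long leg (-x side) hangs 38 mm below the origin, the short lip (+x side) 13 mm, with a 9 mm gap between them. Origin: middle of the fold's underside, where it sits on a rim; top face 3 mm higher. Four pairs of rivet holes. Grip it from above across the fold
- long_leg (a point): centre of the long plate's long leg, 20 mm below its origin and 6 mm towards its -x side
- short_plate: the shorter repair plate, 58 mm long, same section; two pairs of rivet holes. Not used
- clamp: black spring clamp, orange grips and jaw pads, 125 mm high, 24 mm wide along the edge (its y). Origin on the pivot pin, z up to the handles, x the closing direction. Handles rise 67 mm above the pin; over their outsides at the top they stand 60 mm apart on the rack and 30 mm (upright) squeezed to the stop, which takes about 17 N. On the rack the pin is 26 mm above the strip's edge
- jaw_far (a joint): how far the clamp's jaws are opened, each arm's angle: 0 when pinching 6 mm, 0.01 when pinching 7 mm, 0.22 at the stop
- clamp_bite (a point): the point midway between the clamp's jaw pads, 52 mm below the pin. The flat pads are 15 mm high and 24 mm wide along the edge, 6 mm apart on the rack and 29 mm when the handles are squeezed to the stop. Above the pads the throat is free up to 8 mm below the pin
- pliers: red-handled pliers lying on the counter, 168 mm long; a bystander
- marker: white marker pen with a black cap lying on the counter, 129 mm long; a bystander
- orange_filter: orange oil filter standing on the counter, 75 mm in diameter and 87 mm high; origin under its centre; a bystander
There are look-alikes about, which are no part of the job. There is more than one size of the clamp; the job needs the smaller.

How it is judged:
By the outcome, as a careful person would: the job done as asked, in the order asked, and still so for the second after the job is handed in, with the robot touching nothing.
It also fails if it takes over 61 s, if anything falls off the work surface, if the arm or the gripper's body presses on something with over 40 N, if the wrist force passes 120 N, or if a joint passes its speed limit or range.

ROBOT

A 6-joint arm with a two-finger parallel gripper is mounted at the origin on a cart in front of the work surface, level with it; the furniture and walls round the work are solid. World frame = base frame: x ahead of the robot, y to its left, z up, the work surface at z = 0. Lengths are in m, angles in rad, forces in N, time in s.
With the tool pointing down it reaches from about 0.225 to 0.725 m from the base axis. Payload 3.1 kg.
Tool frame: the origin (TCP) lies at the very end of the fingers, on their centre line; the grasp point (between the pads) lies 19 mm behind it; z points along the fingers, y is the line along which they close (so a half turn about z gives the same grasp; the last joint's range is limited). The gripper opens to 85 mm and grips with 20 to 120 N. Pads are 22 mm wide; open, the fingers measure 114 mm over their backs; the gripper's body (76 mm by 85 mm) begins 54 mm behind the grasp point. The pads swing forward as they close: fully open they stand 13 mm farther back than shut.
Start: joints at [1.034, 0.048, 0.099, 1.622, 0, 1.443], TCP at [0.209, 0.482, 0.231] pointing down, gripper open.
Joint ranges: [-2.91, 2.91], [-0.99, 1.94], [-1.21, 1.42], [-2.12, 2.29], [-1.49, 1.47], [-3.14, 3.14]. Speed limits (rad/s): [2.79, 2.79, 3.14, 3.14, 3.14, 3.14].

INTERFACE

Orientations are given as a unit quaternion [w, x, y, z].
In Python, from rig import monitor, grab_frame, camera_info, ctrl gives the robot as it stands. The module is installed in compiled form; this text tells all that it offers.
- The arm moves only by the tool servo_tool, never from a script. Its arguments are lists of equal length, an entry for each row: "claw": the opening, from 0 (shut) to 1 (fully open); "linear": the shift along the tool's x, y, z in mm, a list of three; "delta_rot": the turn, a rotation vector about the tool's x, y, z in rad, a list of three. A call has 1 to 5 rows; each row shifts and turns the commanded pose from where the row before left it, along the tool's axes as they then stand; what a row does not reach is not made up. A row lasts 1/10 s, in which the tool goes at most 50 mm and 8.59 degrees, less where a joint would pass 70% of its speed; a pose out of reach is approached as far as the arm can. A call is refused whole if a number of a shift passes 50 or a number of a turn 0.15, either way. A call with a gripper value outside its range is refused whole. The fingers move at their own pace and stop on an object; "force" is the grip in N (left out, the last holds). Time passes only in rows, so rows that do not move let the fingers close. It gives the time, the measured TCP pose, the force, the opening and the grip force at its end, in the units of the state.
- monitor.get_obs(): the state, without advancing time (a new reading comes with each control period).
- grab_frame(name): name is "side" or "top"; returns the picture (400x640x3 uint8, blue, green, red); there is no depth.
- camera_info(name): a dict with "fov_y" (degrees; the focal length in pixels is half the picture's height over the tangent of half this angle, whatever the lens; pixels are square), "cx", "cy" (the principal point, pixels), "R" (3x3) and "t" (3): a world point X has camera coordinates R X + t. Camera axes: x right, y down, z forward; pixel columns grow to the right and rows downward; lengths in m; the calibration is good to about 2 mm. A picture is of the moment at which its call begins. camera_info takes no time and is no camera call.
- ctrl.close_job(): hands the job in; it is judged then, once.
The state is a dict: "time": time; "q": joint angles; "dq": joint speeds; "joint_torque": joint torques, N m; "tool_pos": TCP position; "eef_rot": TCP orientation; "force": force on the tool from outside, world axes, zero at the start; "wrist_torque": the same for the moment, N m; "width": finger opening in m; "finger_force": force on a finger pad.
Only numpy, scipy, OpenCV 4.12 (cv2) and the standard library are available. Lean on these libraries where they do the work, as an engineer would, in place of code of your own. Each camera call takes 0.05 s, during which the arm holds its last target. There are 200 camera calls.

## Working session

There is one attempt and no reset: what is moved stays moved. The work goes in short steps, Python scripts to look and compute and a tool call to move; the robot and the scene stay as the last step left them, time stands still between calls to the robot, and variables do not carry over. Pictures are saved under pics/ and viewed, at most 10 in all, crops included, and the job is handed in when it is done.

Besides the shell and the picture viewer there is one more tool, called after "Request:" in YAML: its name, and indented under it one key for each argument. servo_tool: Moves the arm, as the interface text tells. Its arguments: {"type":"object","properties":{"claw":{"type":"array","items":{"type":"number"}},"linear":{"type":"array","items":{"type":"array","items":{"type":"number"}}},"delta_rot":{"type":"array","items":{"type":"array","items":{"type":"number"}}},"force":{"type":"number"}},"required":["claw","linear","delta_rot"]}

```bash
mkdir -p pics; python3 - <<'E'
from rig import monitor, grab_frame, camera_info, ctrl
import cv2
for n in("side","top"):
    im=grab_frame(n); cv2.imwrite(f"pics/{n}0.png",im)
    c=camera_info(n); print(n,c)
    # 
o=monitor.get_obs(); print(o)
E
```

```text
side {'fov_y': 50.75232366601957, 'cx': 322.0566159763698, 'cy': 199.32215064199715, 'R': array([[ 0.87026151, -0.49258476, -0.00226994],
       [-0.23604085, -0.41296561, -0.87962726],
       [ 0.43235358,  0.76604155, -0.4756582 ]]), 't': array([-0.44622267,  0.23298076,  0.91097333])}
top {'fov_y': 56.359873605466454, 'cx': 317.6292254056548, 'cy': 203.46940730689175, 'R': array([[ 0.01827773, -0.9996671 ,  0.01821019],
       [-0.98217813, -0.02135958, -0.1867348 ],
       [ 0.1870616 , -0.01447256, -0.98224157]]), 't': array([0.0687365 , 0.58967817, 1.22767719])}
{'time': 0.1, 'q': array([1.03420141e+00, 4.86844660e-02, 9.77564421e-02, 1.62201693e+00,
       7.76760952e-06, 1.44300940e+00]), 'dq': array([ 0.00115538, -0.00072583,  0.00298506, -0.00024624,  0.00123921,
       -0.00081465]), 'joint_torque': array([ 1.61700020e-03, -3.39853442e+01,  3.20935500e+01,  1.58326939e-02,
       -1.91831832e-04,  7.57939418e-07]), 'tool_pos': array([0.20841189, 0.48125386, 0.23023115]), 'eef_rot': array([-3.54020454e-04,  2.02983484e-01,  9.79181572e-01, -1.01431226e-03]), 'force': array([-0.23216994, -0.45891758,  0.6675945 ]), 'wrist_torque': array([0.00866362, 0.00633232, 0.01444434]), 'finger_force': 0.0, 'width': 0.08550356138397765}
```

View pics/side0.png

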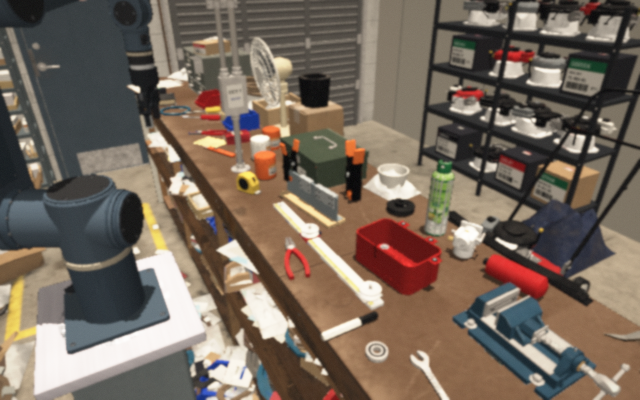

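View pics/top0.png

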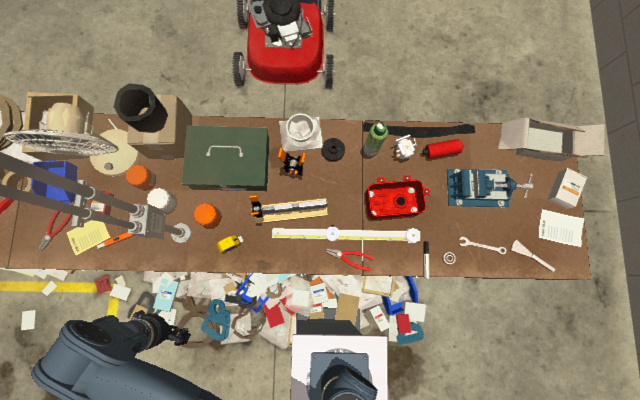

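```bash
python3 - <<'E'
import cv2
t=cv2.imread("pics/top0.png");s=cv2.imread("pics/side0.png")
cv2.imwrite("pics/top0c.png",cv2.resize(t[170:245,240:440],None,fx=4,fy=4,interpolation=cv2.INTER_CUBIC)) 
a=cv2.resize(t[180:230,240:440],None,fx=4,fy=4,interpolation=cv2.INTER_CUBIC)
b=cv2.resize(s[130:300,270:450],None,fx=2.35,fy=2.35,interpolation=cv2.INTER_CUBIC)
c=cv2.resize(s[140:230,270:355],None,fx=4.4,fy=4.4,interpolation=cv2.INTER_CUBIC)
import numpy as np
m=np.zeros((600,800,3),np.uint8);m[:200]=a;m[200:200+b.shape[0],:b.shape[1]]=b[:400]
m[200:200+c.shape[0],425:425+c.shape[1]]=c[:400,:375]
cv2.imwrite("pics/m0.png",m)
E
```

```text
(no output)
```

View pics/m0.png

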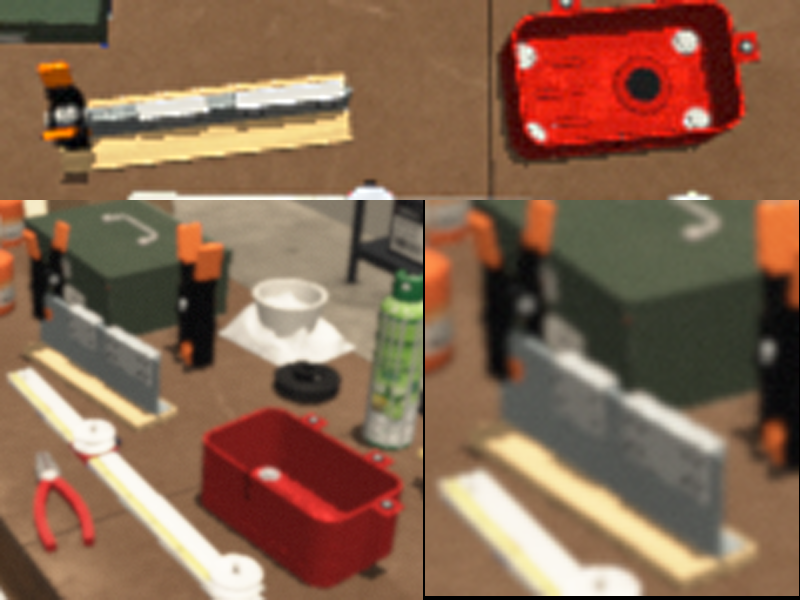

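```bash
cat > h.py <<'E'
import numpy as np, cv2
from rig import monitor, grab_frame, camera_info, ctrl
CI={n:camera_info(n) for n in("side","top")}
def K(n):
    c=CI[n]; f=200/np.tan(np.radians(c["fov_y"]/2)); return f,c["cx"],c["cy"],c["R"],c["t"]
def proj(n,X):
    f,cx,cy,R,t=K(n); p=np.asarray(X)@R.T+t
    return np.stack([cx+f*p[...,0]/p[...,2],cy+f*p[...,1]/p[...,2]],-1)
def ray(n,uv):
    f,cx,cy,R,t=K(n); d=R.T@np.array([(uv[0]-cx)/f,(uv[1]-cy)/f,1]); return -R.T@t,d/np.linalg.norm(d)
def onz(n,uv,z):
    C,d=ray(n,uv); return C+d*(z-C[2])/d[2]
def tri(a,b):
    (C1,d1),(C2,d2)=ray("top",a),ray("side",b)
    s=np.linalg.lstsq(np.stack([d1,-d2],1),C2-C1,rcond=None)[0]
    p,q=C1+s[0]*d1,C2+s[1]*d2; return (p+q)/2,np.linalg.norm(p-q)*1e3
def tile(im,x0,x1,y0,y1,k):
    a=cv2.resize(im[y0:y1,x0:x1],None,fx=k,fy=k,interpolation=cv2.INTER_NEAREST)
    for x in range(x0,x1):
        if x%5==0: cv2.line(a,((x-x0)*k,0),((x-x0)*k,10 if x%10==0 else 4),(255,255,0),1)
        if x%10==0: cv2.putText(a,str(x),((x-x0)*k+2,10),0,.35,(255,255,255),1)
    for y in range(y0,y1):
        if y%5==0:
            cv2.line(a,(0,(y-y0)*k),(8 if y%10==0 else 4,(y-y0)*k),(255,255,0),1)
            cv2.putText(a,str(y),(8,(y-y0)*k+4),0,.35,(255,255,255),1)
    return a
E
python3 - <<'E'
from h import *
t=cv2.imread("pics/top0.png");s=cv2.imread("pics/side0.png")
m=np.zeros((600,800,3),np.uint8)
def put(a,x,y): m[y:y+a.shape[0],x:x+a.shape[1]]=a[:600-y,:800-x]
put(tile(t,248,332,188,225,5),0,0); put(tile(t,360,434,176,224,5),425,0)
put(tile(s,278,350,150,225,5),0,245); put(tile(s,350,442,210,281,5)[:355],365,245)
cv2.imwrite("pics/m1.png",m)
E
```

```text
(no output)
```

View pics/m1.png

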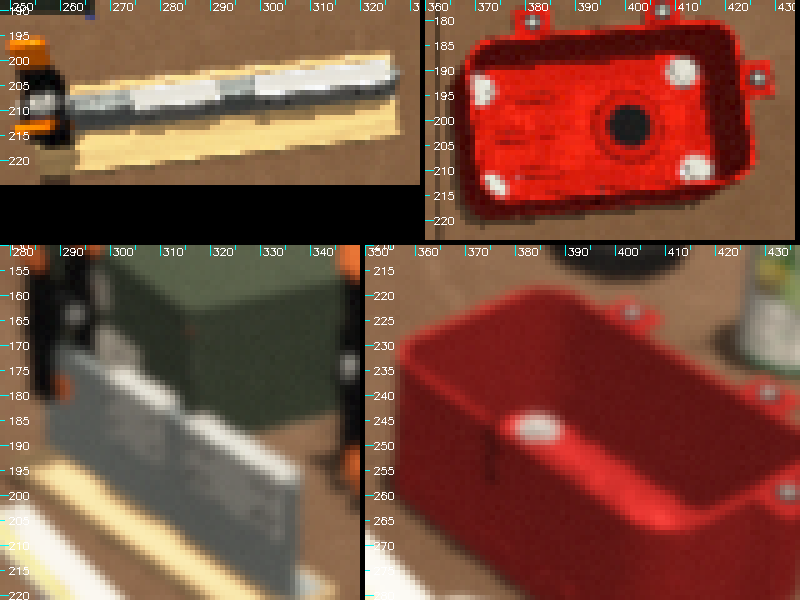

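```bash
cat > m1.py <<'E'
from h import *
t=cv2.imread("pics/top0.png").astype(float);s=cv2.imread("pics/side0.png").astype(float)
def edge(prof,thr): # last/first subpixel crossing
    i=np.where((prof[:-1]>=thr)&(prof[1:]<thr))[0]
    return [k+(prof[k]-thr)/(prof[k]-prof[k+1]) for k in i]
# plate masks
for n,im,(x0,x1,y0,y1) in (("top",t,(293,330,197,212)),("side",s,(312,340,180,203))):
    g=im[y0:y1,x0:x1].min(2); 
    m=(g>165).astype(np.uint8); k,l,st,c=cv2.connectedComponentsWithStats(m); j=1+st[1:,4].argmax()
    d=cv2.dilate((l==j).astype(np.uint8),np.ones((3,3)))
    w=np.clip((g-120)/90,0,1)*d
    ys,xs=np.mgrid[y0:y1,x0:x1]; W=w.sum(); c=np.array([(w*xs).sum()/W,(w*ys).sum()/W])
    C=np.cov(np.stack([xs.ravel(),ys.ravel()]),aweights=w.ravel()+1e-9); e,v=np.linalg.eigh(C)
    print(n,"area",W,"cen",c,"len",np.sqrt(12*e[1]),"wid",np.sqrt(12*e[0]),"dir",v[:,1])
    globals()[n+"c"]=c; globals()[n+"v"]=v[:,1]*np.sqrt(12*e[1])/2
P,r=tri(topc,sidec); print("plate top centre",P,"resid mm",r)
a,b=[onz("top",topc+q*topv,P[2]) for q in(-1,1)]; print("ends",a,b,"len",np.linalg.norm(a-b),"yaw of y",np.degrees(np.arctan2(-(b-a)[0]*np.sign((b-a)[1]),abs((b-a)[1]))))
a,b=[onz("side",sidec+q*sidev,P[2]) for q in(-1,1)]; print("side ends",a,b,"len",np.linalg.norm(a-b))
# rim lines
pts=[]
for x in range(376,414):
    e=edge(t[205:224,x,2],150); 
    if e: pts.append((x,205+e[-1]))
pts=np.array(pts); p=np.polyfit(*pts.T,1)
for _ in range(3):
    rr=pts[:,1]-np.polyval(p,pts[:,0]); pts=pts[abs(rr)<.5]; p=np.polyfit(*pts.T,1)
print("top rim line",p,len(pts),rr.std())
for x in range(362,402,4):
    print(x,s[226:272,x,2].astype(int))
E
python3 m1.py
```

```text
top area 139.7888888888889 cen [310.67204515 203.02408394] len 31.20753685002771 wid 4.7994760723208 dir [-0.9941645   0.10787472]
side area 82.41111111111113 cen [326.22839423 190.23877579] len 22.708249716587673 wid 4.0844141922788895 dir [-0.87484669 -0.4843999 ]
plate top centre [0.58394718 0.10377424 0.08858581] resid mm 2.5148534308036417
ends [0.58965211 0.05249254 0.08858581] [0.57593741 0.15593454 0.08858581] len 0.10434720927985545 yaw of y 7.552426058030597
side ends [0.59250098 0.06092867 0.08858581] [0.57768034 0.14849787 0.08858581] len 0.08881450849154884
top rim line [-9.16622341e-02  2.50523752e+02] 38 0.19861671565737146
362 [174 182 156 125 118 118 120 124 131 150 158 144 115  98  95  94  94  96
  96  97  95  94  96  97  97  99  98  97  97  99 101  99  99 100  97  95
  96  90  83  80  91 111 127 133 134 134]
366 [156 131 119 119 122 123 122 120 120 121 127 139 155 158 136 109  95  95
  97  94  96  96  97  98  97  96  96  94  98  97  97  98 100  99  99  98
  99  95  97  96  91  87  84  90 108 121]
370 [124 122 120 121 120 121 120 120 121 123 121 120 122 127 139 150 
[... 766 characters left out ...]
9 122 147
 188 213 212 203 208 212 208 200 184 160 125 103  96  95  95  96  95  94
  96  95  94  94  97  95  96  96  95  96]
390 [105 104 101 101 101 103 105 103 102 103 105 105 109 106 101  99  99 100
 104 129 173 205 216 223 229 231 227 212 193 170 137 111  99  93  94  93
  95  95  92  94  96  96  96  95  96  96]
394 [ 97  93  94  96  98  97  98  97  98  98  97  96  96  98  99  98  99  98
  97  99  98 104 123 160 197 211 217 225 222 212 204 194 177 140 109  97
  94  95  96  95  94  94  94  94  97  98]
398 [102  95  95  95  96  97  96  97  99  96  96  98  98  96  94  98  97  98
  97  97  99  98  99 101 116 144 178 203 212 217 218 213 210 205 189 166
 131 107  96  96  94  94  94  96  96  98]
```

```bash
python3 - <<'E'
from h import *
t=cv2.imread("pics/top0.png");s=cv2.imread("pics/side0.png")
np.set_printoptions(linewidth=250)
print("min ch; cols 268..331");g=t.min(2)
for y in range(196,213): print(y,g[y,268:332])
E
```

```text
min ch; cols 268..331
196 [67 69 66 72 70 75 70 70 69 71 72 66 71 69 73 72 70 70 65 66 73 71 70 68 68 68 69 71 69 69 65 66 66 66 64 68 66 66 62 67 70 70 68 70 68 67 69 67 66 63 68 74 73 69 67 67 67 68 67 66 66 67 68 68]
197 [66 67 66 69 71 74 75 68 68 68 67 70 71 69 69 72 71 69 67 67 67 66 70 71 71 66 68 66 69 68 70 66 67 68 67 67 69 65 66 66 67 68 69 71 66 67 67 68 66 65 66 73 69 68 65 68 70 70 69 64 64 65 68 67]
198 [ 70  71  72  67  70  72  69  68  69  71  72  75  72  73  71  71  71  69  68  70  68  68  71  69  71  70  69  69  69  67  69  67  68  69  67  71  65  67  66  65  66  67  68  66  69  66  69  69  73  87  83  85  82  80  88  93  99 110  76  65  69  70
  69  72]
199 [ 69  71  73  70  70  73  67  70  71  71  71  73  73  72  71  71  71  68  68  68  65  69  66  70  70  73  69  71  71  71  71  70  64  68  70  65  66  70  69  74  88  84  78  77  78  87  96 102 119 165 148 140 140 144 151 152 159 177 102  69  68  69
  71  70]
200 [ 70  69  72  72  71  73  73  73  72  70  71  74  76  69  69  68  72  68  68  67  64  66  67  66  69  69  68  70  75  86  82  91  84  83  77  73  90  98
[... 2562 characters left out ...]
  54  61  66  60  62  60  58  65  65  66  69  70  71  76  73  74  72  73  73  73  69  70  79  81  80  81  80  79  79  84 123 127 131 131 132 139 138 136  86  68  69
  70  67]
211 [ 59  58  59  57  58  60  59  58  64  55  53  62  66  62  64  64  62  63  65  65  68  70  70  71  83  83  88  86  86  87  84  75  68  73  77  81  78  77  78  78  80  80  81 122 131 128 133 131 134 134 134 141 142 143 144 144 142 143 141  90  64  65
  68  70]
212 [ 60  60  60  62  62  61  60  63  61  59  63  67  71  72  67  76  77  78  78  77  78  74  85  87 127 136 132 130 130 130 125  89  78  85 121 127 129 132 130 134 135 135 139 140 142 141 142 146 148 145 146 145 142 148 142 136 132 134 132  99  69  67
  68  70]
```

```bash
sed -i 's/m=(g>165)/m=(g>(195 if n=="top" else 165))/; s/w=np.clip((g-120)\/90,0,1)\*d/w=(l==j).astype(float) if n=="top" else np.clip((g-120)\/90,0,1)*d/' m1.py
cat > m2.py <<'E'
exec(open("m1.py").read().split("for x in range(362")[0])
# side rim: lower transition (rim -> outer wall), thr mid
sp=[]
for x in list(range(361,373))+list(range(377,403)):
    e=edge(s[226:276,x,2],125)
    e=[k for k in e if abs(226+k-(238+ (x-362)*.80))<5]
    if e: sp.append((x,226+e[-1]))
sp=np.array(sp); q=np.polyfit(*sp.T,1)
for _ in range(4):
    rr=sp[:,1]-np.polyval(q,sp[:,0]); sp=sp[abs(rr)<max(.4,2*rr.std())]; q=np.polyfit(*sp.T,1)
print("side rim",q,len(sp),rr.std())
def plane(n,p,xs):
    C,d1=ray(n,(xs[0],np.polyval(p,xs[0]))); _,d2=ray(n,(xs[1],np.polyval(p,xs[1]))); N=np.cross(d1,d2); N/=np.linalg.norm(N); return N,N@C
N1,c1=plane("top",p,(376,414)); N2,c2=plane("side",q,(362,400))
D=np.cross(N1,N2); D/=np.linalg.norm(D); D*=np.sign(D[1]); X0=np.linalg.lstsq(np.stack([N1,N2]),[c1,c2],rcond=None)[0]
C,d=ray("side",(374.4,np.polyval(q,374.4)))
k=np.linalg.lstsq(np.stack([D,-d],1),C-X0,rcond=None)[0]; cr=X0+k[0]*D
print("rim outer edge dir",D,"yaw",np.degrees(np.arctan2(-D[0],D[1])),"crack at outer edge",cr)
# top-only at z=.08, side-only
for z in(.08,): print("top@z",[onz("top",(x,np.polyval(p,x)),z).round(4) for x in(376,414)],"side@z",onz("side",(374.4,np.polyval(q,374.4)),z).round(4))
print("plate top@.093",onz("top",topc,.093),"side@.093",onz("side",sidec,.093))
E
python3 m2.py
```

```text
top area 110.0 cen [311.90909091 203.13636364] len 27.022166646933332 wid 4.082879324080865 dir [-0.99337929  0.11488071]
side area 82.41111111111113 cen [326.22839423 190.23877579] len 22.708249716587673 wid 4.0844141922788895 dir [-0.87484669 -0.4843999 ]
plate top centre [0.5825538  0.09993441 0.09080507] resid mm 1.0506667804376946
ends [0.58832397 0.05542076 0.09080507] [0.5758293  0.14475521 0.09080507] len 0.09020399955560088 yaw of y 7.961967187894837
side ends [0.59030441 0.05735956 0.09080507] [0.57554372 0.14457455 0.09080507] len 0.08845525816994068
top rim line [-9.16622341e-02  2.50523752e+02] 38 0.19861671565737146
side rim [ 0.68304691 -9.65397067] 38 0.10644570523729513
rim outer edge dir [-0.11258741  0.99364099 -0.00128653] yaw 6.464495385195118 crack at outer edge [ 0.55211    -0.17715515  0.07665018]
top@z [array([ 0.5447, -0.1158,  0.08  ]), array([ 0.5593, -0.2442,  0.08  ])] side@z [ 0.5491 -0.181   0.08  ]
plate top@.093 [0.58164824 0.10015112 0.093     ] side@.093 [0.58096674 0.09616575 0.093     ]
```

```bash
python3 - <<'E'
from h import *
t=cv2.imread("pics/top0.png");s=cv2.imread("pics/side0.png")
for n,im,(x0,x1,y0,y1) in (("top",t,(244,264,190,222)),("side",s,(278,302,135,200))):
    h=cv2.cvtColor(im,cv2.COLOR_BGR2HSV)[y0:y1,x0:x1]
    m=((h[...,0]<18)&(h[...,1]>190)&(h[...,2]>110)).astype(np.uint8)
    k,l,st,c=cv2.connectedComponentsWithStats(m)
    for j in range(1,k):
        if st[j,4]>4: print(n,"orange",st[j,:2]+[x0,y0],st[j,2:],c[j]+[x0,y0])
    b=(h[...,2]<60).astype(np.uint8);k,l,st,c=cv2.connectedComponentsWithStats(b)
    for j in range(1,k):
        if st[j,4]>30: print(n,"black",st[j,:2]+[x0,y0],st[j,2:],c[j]+[x0,y0])
R=t[...,2].astype(int)
for y in (195,200,205): print(y,"L",R[y,362:376],"R",R[y,415:432])
np.set_printoptions(linewidth=250)
print(cv2.resize(t[190:222,244:268],None,fx=1,fy=1)[...,2])
cv2.imwrite("pics/cl.png",np.hstack([tile(t,240,275,188,225,10),tile(s,272,312,138,200,10)[:370]]))
E
```

```text
top orange [250 195] [ 8  7 38] [253.26315789 198.10526316]
top orange [251 212] [ 8  3 19] [254.68421053 212.94736842]
top black [252 201] [ 9  7 39] [255.79487179 203.8974359 ]
side orange [293 141] [ 5 11 30] [295.3        146.03333333]
side orange [281 144] [ 6 11 32] [283.09375 148.78125]
side black [283 141] [ 19  40 335] [290.         161.52238806]
195 L [ 96 134  88  69  67  66  88 190 214 227 217 187 218 222] R [133  90  71  66  70  71  72  71 126 192 176 192 157 134 126 131 132]
200 L [ 97 136  92  71  70  68  83 168 184 213 226 228 228 229] R [211 134  88  71  70  68  71  65  95 216 157 128 130 130 130 127 125]
205 L [ 92 139 135  88  71  64  68  97 229 222 223 226 224 221] R [215 227 142  80  67  68  70  67  67  84 184 144 127 127 132 130 129]
[[ 98  92  72  61  59  59  58  59  58  58  62  58  58  59  58  57  55  57  60  59  59  37  52 131]
 [144 143 141 136 138 140 139 140 145 143 139 139 140 140 140 139 138 139 142 140 138  81  67 127]
 [140 139 139 139 137 137 138 137 141 141 138 134 136 137 141 140 137 138 138 139 141 137 133 136]
 [140 139 137 137 136 133 134 136 135
[... 2134 characters left out ...]
9 168]
 [135 131 133 136 132 133 133 150 144  97  48  22  15   5   0  10   2  17  77 136 179 248 253 252]
 [135 134 135 137 136 136 138 137 133 106  74  71  34  12   6  10  18  23  64 172 247 251 250 249]
 [137 134 136 137 136 136 136 136 137 137 140 166 101  60  56  67  85  83 118 245 254 250 248 246]
 [140 138 137 132 136 133 135 138 135 137 136 141 147 151 151 151 150 151 146 174 241 243 244 242]
 [140 137 134 134 135 132 134 133 136 139 138 142 147 146 146 142 139 138 135 148 236 242 240 240]
 [137 138 132 133 133 134 134 135 137 134 135 141 136 135 135 135 135 135 133 163 238 244 245 245]
 [135 132 132 132 134 136 137 136 134 132 134 133 136 140 139 141 138 136 152 235 247 249 250 249]]
```

View pics/cl.png

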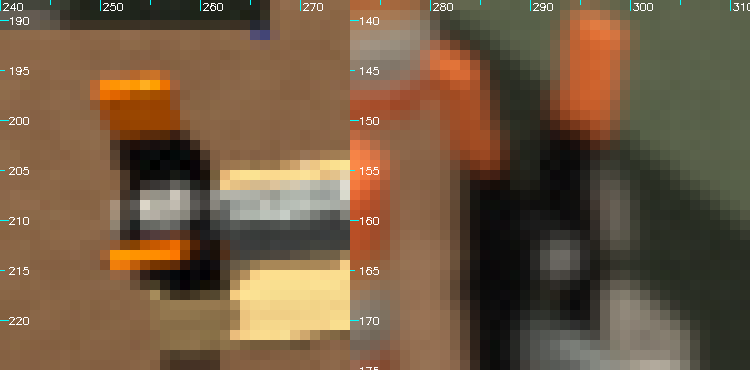

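```bash
python3 - <<'E'
from h import *
print("cover +y/-y outer",onz("top",(368.3,200),.08),onz("top",(424.8,200),.08))
print("tops onz .183",onz("top",(253.1,196.2),.183),onz("top",(254.2,213),.183))
print(tri((253.1,196.2),(296.5,140)),tri((254.2,213),(281.7,144.2)))
print("pin side ray vs pad plane", onz("side",(292.5,163.5),.116))
# strip line: where rack +y axis through plate goes
print("proj check plate corners", proj("top",[[.582,.1,.093]]))
E
```

```text
cover +y/-y outer [ 0.5990765 -0.0902455  0.08     ] [ 0.60328752 -0.2823285   0.08      ]
tops onz .183 [0.58230621 0.28206951 0.183     ] [0.52987059 0.27606054 0.183     ]
(array([0.58259283, 0.28202381, 0.18272436]), np.float64(0.489328345017973)) (array([0.53029749, 0.27634637, 0.1809405 ]), np.float64(0.20510235052223705))
pin side ray vs pad plane [0.55851619 0.26540976 0.116     ]
proj check plate corners [[311.95667814 203.03365064]]
```

Request:
servo_tool:
  claw: [0.6,0.6,0.6,0.6,0.6]
  linear:
    - [0,0,0]
    - [0,0,0]
    - [0,0,0]
    - [0,0,0]
    - [0,0,0]
  delta_rot:
    - [0,0,0.146]
    - [0,0,0.146]
    - [0,0,0.146]
    - [0,0,0.146]
    - [0,0,0.146]
  force: 40

```text
time: 0.6
tool_pos: [0.2085, 0.4814, 0.2306]
eef_rot: [0.0, 0.542, 0.841, -0.001]
force: [-0.2, 0.9, -0.7]
width: 0.0512
finger_force: 0.0
```

Request:
servo_tool:
  claw: [0.6,0.6,0.6,0.6,0.6]
  linear:
    - [0,0,0]
    - [0,0,0]
    - [-36,26,0]
    - [-36,26,0]
    - [-36,26,0]
  delta_rot:
    - [0,0,0.146]
    - [0,0,0.146]
    - [0,0,0]
    - [0,0,0]
    - [0,0,0]

```text
time: 1.1
tool_pos: [0.3013, 0.3846, 0.2306]
eef_rot: [0.0, 0.655, 0.755, -0.001]
force: [0.5, 0.5, -0.6]
width: 0.0513
finger_force: 0.0
```

Request:
servo_tool:
  claw: [0.6,0.6,0.6,0.6,0.6]
  linear:
    - [-36,26,0]
    - [-36,26,0]
    - [-36,26,0]
    - [-36,26,0]
    - [-36,26,0]
  delta_rot:
    - [0,0,0]
    - [0,0,0]
    - [0,0,0]
    - [0,0,0]
    - [0,0,0]

```text
time: 1.6
tool_pos: [0.4556, 0.224, 0.2308]
eef_rot: [-0.0, 0.656, 0.755, -0.0]
force: [-0.1, 1.3, -0.6]
width: 0.0514
finger_force: 0.0
```

Request:
servo_tool:
  claw: [0.6,0.6,0.6,0.6,0.6]
  linear:
    - [-36,26,0]
    - [-36,26,0]
    - [-36,26,0]
    - [0,0,0]
    - [0,0,0]
  delta_rot:
    - [0,0,0]
    - [0,0,0]
    - [0,0,0]
    - [0,0,0]
    - [0,0,0]

```text
time: 2.1
tool_pos: [0.5471, 0.1287, 0.2302]
eef_rot: [-0.001, 0.657, 0.754, -0.001]
force: [-0.0, -0.2, -1.0]
width: 0.0513
finger_force: 0.0
```

```bash
cat >> h.py <<'E'
from scipy.spatial.transform import Rotation as Ro
def go(x,y,z,head):
    o=monitor.get_obs(); p=o["tool_pos"]; q=o["eef_rot"]; R=Ro.from_quat([q[1],q[2],q[3],q[0]])
    h=np.radians(head); c,s=np.cos(h),np.sin(h)
    T=Ro.from_matrix(np.array([[-s,c,0],[c,s,0],[0,0,-1.]]))
    sh=R.inv().apply(np.array([x,y,z])-p)*1e3
    print("t",round(o["time"],2),"pos",p.round(4),"F",o["force"].round(1),"w",o["width"].round(4),"ff",round(o["finger_force"],1))
    print("shift tool",sh.round(1),"rotvec",(R.inv()*T).as_rotvec().round(3), "q",o["q"].round(2))
E
python3 -c "
from h import *
go(.582,.0995,.07,8)"
```

```text
Traceback (most recent call last):
  File "h.py", line 33, in go
    print("t",round(o["time"],2),"pos",p.round(4),"F",o["force"].round(1),"w",o["width"].round(4),"ff",round(o["finger_force"],1))
                                                                              ^^^^^^^^^^^^^^^^
AttributeError: 'float' object has no attribute 'round'
```

```bash
sed -i 's/o\["width"\].round(4)/round(o["width"],4)/' h.py
python3 -c "
from h import *
go(.582,.0995,.07,8)"
```

```text
t 2.1 pos [0.5471 0.1287 0.2302] F [-0.  -0.2 -1. ] w 0.0513 ff 0.0
shift tool [-33.8  31.  160.1] rotvec [-0.003 -0.001 -0.002] q [0.11 0.15 0.2  1.63 0.   1.54]
```

Request:
servo_tool:
  claw: [0.6,0.6,0.6,0.6,0.6]
  linear:
    - [-34,31,0]
    - [0,0,40]
    - [0,0,40]
    - [0,0,30]
    - [0,0,20]
  delta_rot:
    - [-0.003,-0.001,-0.002]
    - [0,0,0]
    - [0,0,0]
    - [0,0,0]
    - [0,0,0]

```text
time: 2.6
tool_pos: [0.5801, 0.1016, 0.098]
eef_rot: [-0.001, 0.654, 0.756, -0.001]
force: [0.4, -0.8, 0.1]
width: 0.0513
finger_force: 0.0
```

Request:
servo_tool:
  claw: [0.6,0.6,0.6]
  linear:
    - [0,0,15]
    - [0,0,15]
    - [0,0,0]
  delta_rot:
    - [0,0,0]
    - [0,0,0]
    - [0,0,0]

```text
time: 2.9
tool_pos: [0.5812, 0.1007, 0.0692]
eef_rot: [-0.0, 0.655, 0.756, -0.0]
force: [-0.6, -0.1, -1.1]
width: 0.0512
finger_force: 0.0
```

```bash
python3 - <<'E'
from h import *
go(.582,.0995,.07,8)
t=grab_frame("top");s=grab_frame("side");cv2.imwrite("pics/t2.png",t);cv2.imwrite("pics/s2.png",s)
a=tile(t,250,370,150,240,5); b=tile(s,270,370,130,230,4)
m=np.zeros((600,800,3),np.uint8); m[:450,:400]=a[:,150:550]; m[:400,400:]=b; cv2.imwrite("pics/m2.png",m[:450])
E
```

```text
t 2.9 pos [0.5812 0.1007 0.0692] F [-0.6 -0.1 -1.1] w 0.0512 ff 0.0
shift tool [-1.3  0.6 -0.8] rotvec [-0.001  0.001  0.003] q [ 0.06  0.24 -0.01  1.32 -0.    1.49]
```

View pics/m2.png

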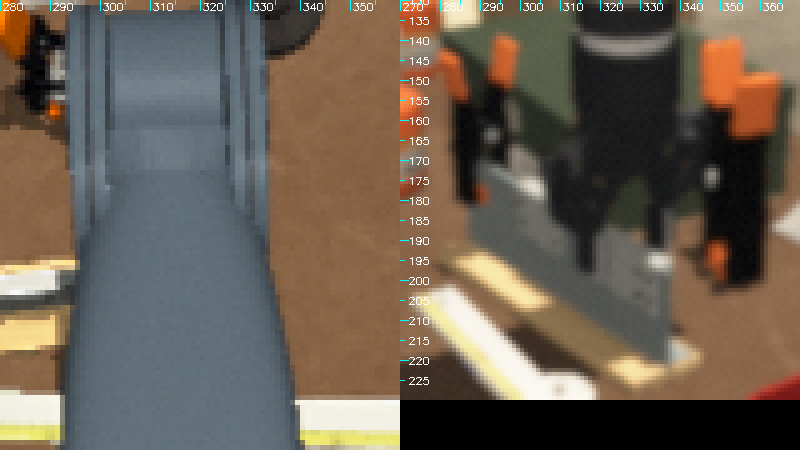

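Request:
servo_tool:
  claw: [0.2,0.0,0.0,0.0,0.0]
  linear:
    - [0,0,0]
    - [0,0,0]
    - [0,0,0]
    - [0,0,0]
    - [0,0,0]
  delta_rot:
    - [0,0,0]
    - [0,0,0]
    - [0,0,0]
    - [0,0,0]
    - [0,0,0]
  force: 45

```text
time: 3.5
tool_pos: [0.5827, 0.0999, 0.0729]
eef_rot: [0.001, 0.655, 0.755, 0.001]
force: [-3.9, -1.5, 6.1]
width: 0.0142
finger_force: 45.1
```

Request:
servo_tool:
  claw: [0.0,0.0]
  linear:
    - [0,0,0]
    - [0,0,0]
  delta_rot:
    - [0,0,0]
    - [0,0,0]

```text
time: 3.7
tool_pos: [0.5827, 0.0999, 0.0729]
eef_rot: [0.001, 0.655, 0.755, 0.001]
force: [-4.5, -0.6, 6.0]
width: 0.0138
finger_force: 45.1
```

Request:
servo_tool:
  claw: [0.0,0.0,0.0,0.0,0.0]
  linear:
    - [0,0,-10]
    - [0,0,-15]
    - [0,0,-25]
    - [0,0,-25]
    - [0,0,-15]
  delta_rot:
    - [0,0,0]
    - [0,0,0]
    - [0,0,0]
    - [0,0,0]
    - [0,0,0]

```text
time: 4.2
tool_pos: [0.5845, 0.1002, 0.1651]
eef_rot: [0.003, 0.655, 0.755, 0.003]
force: [-0.3, -1.1, -1.1]
width: 0.0138
finger_force: 44.2
```

Request:
servo_tool:
  claw: [0.0,0.0]
  linear:
    - [0,0,0]
    - [0,0,0]
  delta_rot:
    - [0,0,0]
    - [0,0,0]

```text
time: 4.4
tool_pos: [0.5831, 0.1002, 0.1614]
eef_rot: [0.002, 0.655, 0.756, 0.001]
force: [0.5, 0.1, -1.0]
width: 0.0141
finger_force: 44.2
```

```bash
python3 - <<'E'
from h import *
go(.582,.0995,.07,8)
s=grab_frame("side");cv2.imwrite("pics/s3.png",s)
cv2.imwrite("pics/s3c.png",tile(s,270,370,120,220,5))
E
```

```text
t 4.4 pos [0.5831 0.1002 0.1614] F [ 0.5  0.1 -1. ] w 0.0141 ff 44.2
shift tool [-0.4 -1.6 91.4] rotvec [0.004 0.001 0.002] q [ 0.06  0.21  0.14  1.5  -0.    1.49]
```

View pics/s3c.png

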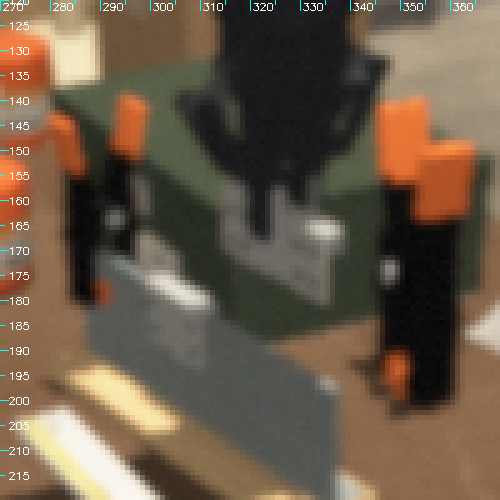

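```bash
python3 - <<'E'
from h import *
s=cv2.imread("pics/s3.png").astype(int)
h=np.radians(8);T=np.array([.5831,.1002,.1614+.017])
ex=np.array([np.cos(h),np.sin(h),0]);ey=np.array([-np.sin(h),np.cos(h),0])
P=lambda x,y,z:T+ex*x/1e3+ey*y/1e3+[0,0,z/1e3]
for l,p in {"legBR":(-7.5,-45,-38),"legBL":(-7.5,45,-38),"topR":(-7.5,-45,3),"topRfar":(7.5,-45,3)}.items(): print(l,proj("side",P(*p)).round(1))
np.set_printoptions(linewidth=250)
print(310,'..339')
for y in range(156,186,2): print(y,s[y,310:340].sum(1)//3)
E
```

```text
legBR [334.3 180.6]
legBL [314.4 169.7]
topR [334.5 166.7]
topRfar [338.8 165.3]
310 ..339
156 [85 85 85 84 88 86 81 70 55 38 26 25 26 28 34 39 37 31 26 21 28 47 63 65 69 76 83 84 83 82]
158 [ 77  82  85  87  96 103 103 101  87  58  39  27  25  41  66  84  81  57  34  23  34  49  67  69  65  70  74  72  65  60]
160 [50 64 72 83 91 95 98 98 88 68 39 27 28 46 76 97 91 75 60 47 42 56 69 66 53 50 51 51 51 49]
162 [ 39  42  46  59  75  85  91  91  83  58  35  26  29  46  76  99 100  93  93  92  88  89  92  86  72  64  56  52  49  48]
164 [ 37  39  39  54  79  97 102 100  87  65  41  29  29  44  76 100 105 102 104 104 111 130 152 162 167 162 139 110  76  57]
166 [ 42  42  41  54  80  96  99 101  97  84  62  42  36  47  77  99 106 101 103 106 112 133 161 184 198 201 188 163 118  73]
168 [ 39  40  43  53  73  87  91  92  91  90  92  87  81  81  93 106 104  98  94  91  94 102 108 117 131 135 123 109  88  66]
170 [ 39  40  40  43  56  70  84  90  96  96 104 105 104 103 106 105 104 103 101  99  97  98  94  99 114 113  96  86  75  59]
172 [ 41  40  40  38  43  46  56  67  78  88  97  99 104 104 104 106 106 105 105 105 106 103 105 107 112 100  74  54  50  53]
174 [ 39  41  39  39  40  42  45  52  54  56  61  67  80  89  94  98 101 102  97  89  95  99 103 109 107  96  68  54  48  47]
176 [ 49  43  40  41  40  42  47  52  50  49  51  50  51  55  59  67  77  87  92  98  96  95  90  96 105  95  69  51  50  50]
178 [142 102  64  44  38  41  45  49  51  50  50  49  48  49  49  49  50  56  62  78  86  93  98 100 104  94  67  51  47  49]
180 [183 151 104  67  50  41  45  49  48  51  50  53  49  49  51  50  49  51  50  51  53  60  67  79  87  81  63  50  49  49]
182 [114 108  95  75  57  47  45  47  52  49  49  50  51  51  50  47  49  50  51  49  49  48  48  49  50  50  50  49  49  50]
184 [97 85 81 77 74 69 62 58 54 53 51 50 47 49 48 49 47 47 49 49 50 49 51 50 50 55 57 62 68 75]
```

```bash
python3 - <<'E'
from h import *
s=cv2.imread("pics/side0.png").astype(float)
for y in range(245,260):
    r=s[y,366:384,2]; print(y,r[3:16].astype(int),end=' ')
    w=np.clip(92-r[3:14],0,None); print((w*np.arange(369,380)).sum()/w.sum() if w.sum() else 0)
print(proj("side",[.5827,.0999,.093]),"meas 326.23 190.24"); print(proj("top",[.5827,.0999,.093]),"meas 311.91 203.14")
h=np.radians(6.46);ex=np.array([np.cos(h),np.sin(h),0]);ey=np.array([-np.sin(h),np.cos(h),0])
for c in(-.2382,-.240,-.2415):
    # outer edge point with ey coord c, x from line through (.5521,-.1772)
    p=np.array([.5521,-.1772,.08]); p=p+ey*(c-ey@p); print(c,p,proj("side",p),proj("side",p+[0,0,-.015]),proj("top",p))
E
```

```text
245 [ 97  99 100 108 117 124 120 136 171 209 229 234 226] 0
246 [ 96  95  94  94  93  94 106 141 184 215 228 228 219] 0
247 [ 98  94  94  91  84  75  87 123 164 192 204 205 198] 373.83870967741933
248 [ 96  95  92  91  80  72  75  98 122 150 172 181 184] 374.06
249 [ 94  96  95  92  87  75  72  84  98 114 134 154 172] 374.62
250 [ 96  97  97  94  87  78  70  76  90  96 102 122 146] 374.93220338983053
251 [ 96  96  94  92  89  78  71  77  87  94  94  98 112] 375.08620689655174
252 [97 96 95 94 86 74 77 85 91 95 93 95 95] 374.5531914893617
253 [94 95 93 92 85 76 80 89 93 92 94 93 94] 374.2894736842105
254 [97 97 94 92 87 76 79 89 95 93 94 95 92] 374.3783783783784
255 [96 98 95 94 87 76 73 84 94 95 95 94 92] 374.625
256 [96 99 94 96 87 75 70 84 90 93 96 94 95] 374.72222222222223
257 [95 97 96 95 92 84 79 84 93 93 95 95 93] 375.0
258 [96 97 96 98 96 92 90 93 92 94 96 96 96] 375.0
259 [99 99 98 97 97 95 96 95 94 94 95 94 96] 0
[326.09900468 189.57783773] meas 326.23 190.24
[311.99112356 202.82799932] meas 311.91 203.14
-0.2382 [ 0.55210097 -0.17720853  0.08      ] [374.49254686 244.89457777] [374.12656167 250.22340981] [394.20923222 214.25671618]
-0.24 [ 0.55230348 -0.1789971   0.08      ] [375.01897255 245.25342867] [374.64868333 250.58661447] [394.738292   214.20836493]
-0.2415 [ 0.55247225 -0.18048758  0.08      ] [375.45872019 245.55319337] [375.08482797 250.89001074] [395.17913408 214.16807598]
```

```bash
python3 -c "
from h import *
go(.5543,-.1788,.125,6.45)"
```

```text
t 4.45 pos [0.5824 0.1001 0.1603] F [-0.6 -0.2 -0.9] w 0.0137 ff 44.2
shift tool [-272.1  -67.3   35.4] rotvec [0.002 0.001 0.029] q [ 0.06  0.21  0.14  1.5  -0.    1.49]
```

Request:
servo_tool:
  claw: [0,0,0,0,0]
  linear:
    - [-30,-7,0]
    - [-40,-10,0]
    - [-40,-10,0]
    - [-40,-10,0]
    - [-40,-10,0]
  delta_rot:
    - [0,0,0]
    - [0,0,0]
    - [0,0,0]
    - [0,0,0]
    - [0,0,0]

```text
time: 4.95
tool_pos: [0.5617, -0.0957, 0.1591]
eef_rot: [-0.0, 0.655, 0.756, 0.0]
force: [0.2, -0.4, -0.9]
width: 0.0136
finger_force: 44.2
```

Request:
servo_tool:
  claw: [0,0,0,0,0]
  linear:
    - [-40,-10,0]
    - [-30,-7,0]
    - [-12,-3,0]
    - [0,0,15]
    - [0,0,15]
  delta_rot:
    - [0,0,0]
    - [0,0,0]
    - [0.002,0.001,0.029]
    - [0,0,0]
    - [0,0,0]

```text
time: 5.45
tool_pos: [0.5548, -0.1776, 0.1295]
eef_rot: [-0.001, 0.666, 0.746, 0.001]
force: [0.6, -0.4, -0.5]
width: 0.0143
finger_force: 44.2
```

Request:
servo_tool:
  claw: [0,0]
  linear:
    - [0,0,0]
    - [0,0,0]
  delta_rot:
    - [0,0,0]
    - [0,0,0]

```text
time: 5.65
tool_pos: [0.5541, -0.1766, 0.1295]
eef_rot: [-0.001, 0.665, 0.747, 0.0]
force: [0.1, 0.2, -0.6]
width: 0.0141
finger_force: 44.2
```

```bash
python3 - <<'E'
from h import *
s=grab_frame("side");t=grab_frame("top");cv2.imwrite("pics/s4.png",s);cv2.imwrite("pics/t4.png",t)
go(.5543,-.1788,.08,6.45)
m=np.hstack([tile(s,350,440,190,280,5)])
cv2.imwrite("pics/s4c.png",m)
E
```

```text
t 5.75 pos [ 0.5553 -0.1775  0.1315] F [-0.1  0.  -0.5] w 0.0139 ff 44.2
shift tool [-1.2 -1.2 51.5] rotvec [ 0.001 -0.     0.002] q [-0.42  0.2   0.06  1.44  0.    1.03]
```

View pics/s4c.png

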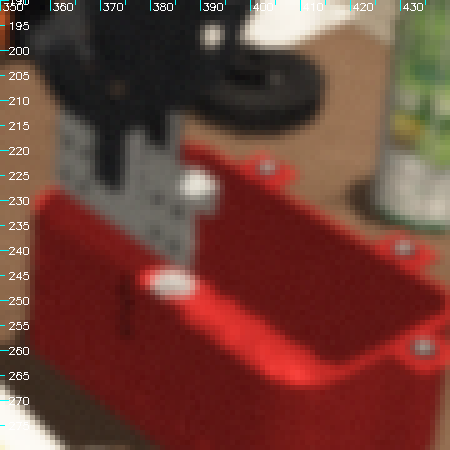

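Request:
servo_tool:
  claw: [0,0,0,0,0]
  linear:
    - [-1.2,-0.5,0]
    - [0,0,12]
    - [0,0,10]
    - [0,0,6]
    - [0,0,6]
  delta_rot:
    - [0,0,0.002]
    - [0,0,0]
    - [0,0,0]
    - [0,0,0]
    - [0,0,0]

```text
time: 6.25
tool_pos: [0.5541, -0.1796, 0.096]
eef_rot: [-0.0, 0.667, 0.745, 0.0]
force: [0.2, -0.8, -0.9]
width: 0.0142
finger_force: 44.2
```

Request:
servo_tool:
  claw: [0,0]
  linear:
    - [0,0,3]
    - [0,0,0]
  delta_rot:
    - [0,0,0]
    - [0,0,0]

```text
time: 6.45
tool_pos: [0.5542, -0.1797, 0.0935]
eef_rot: [-0.0, 0.667, 0.745, 0.0]
force: [-0.6, -0.6, -0.7]
width: 0.0138
finger_force: 44.2
```

```bash
python3 - <<'E'
from h import *
s=grab_frame("side");cv2.imwrite("pics/s5.png",s)
go(.5543,-.1788,.063,6.45)
cv2.imwrite("pics/s5c.png",tile(s,350,440,190,280,5))
E
```

```text
t 6.5 pos [ 0.5545 -0.1798  0.0941] F [-0.4  0.2 -1.3] w 0.014 ff 44.2
shift tool [ 1.  -0.1 31.1] rotvec [ 0.001 -0.    -0.002] q [-0.43  0.21  0.    1.36  0.    1.03]
```

View pics/s5c.png

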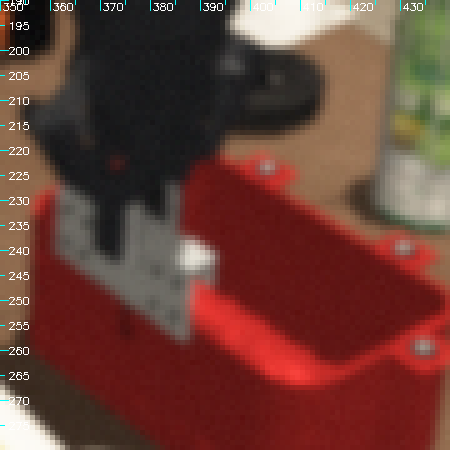

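Request:
servo_tool:
  claw: [0,0,0,0]
  linear:
    - [0.8,0,8]
    - [0,0,5]
    - [0,0,3]
    - [0,0,0]
  delta_rot:
    - [0,0,0]
    - [0,0,0]
    - [0,0,0]
    - [0,0,0]

```text
time: 6.9
tool_pos: [0.554, -0.1788, 0.0774]
eef_rot: [-0.0, 0.667, 0.745, 0.0]
force: [-0.7, 0.2, -0.5]
width: 0.0138
finger_force: 44.2
```

Request:
servo_tool:
  claw: [0,0,0,0]
  linear:
    - [0,0,3]
    - [0,0,2]
    - [0,0,2]
    - [0,0,0]
  delta_rot:
    - [0,0,0]
    - [0,0,0]
    - [0,0,0]
    - [0,0,0]

```text
time: 7.3
tool_pos: [0.5544, -0.1789, 0.071]
eef_rot: [0.0, 0.667, 0.745, 0.0]
force: [-0.3, 0.5, -1.7]
width: 0.0138
finger_force: 44.2
```

Request:
servo_tool:
  claw: [0,0,0,0]
  linear:
    - [0,0,3]
    - [0,0,2]
    - [0,0,1]
    - [0,0,0]
  delta_rot:
    - [0,0,0]
    - [0,0,0]
    - [0,0,0]
    - [0,0,0]

```text
time: 7.7
tool_pos: [0.5544, -0.1789, 0.065]
eef_rot: [0.0, 0.667, 0.745, 0.0]
force: [-0.4, 0.5, -0.6]
width: 0.0137
finger_force: 44.2
```

Request:
servo_tool:
  claw: [0,0,0]
  linear:
    - [0,0,1]
    - [0,0,1]
    - [0,0,0]
  delta_rot:
    - [0,0,0]
    - [0,0,0]
    - [0,0,0]

```text
time: 8.0
tool_pos: [0.5546, -0.179, 0.0632]
eef_rot: [0.0, 0.667, 0.745, 0.0]
force: [-0.3, 0.6, -1.7]
width: 0.0141
finger_force: 44.2
```

Request:
servo_tool:
  claw: [0,0,0,0]
  linear:
    - [0,0,1]
    - [0,0,1]
    - [0,0,1]
    - [0,0,0]
  delta_rot:
    - [0,0,0]
    - [0,0,0]
    - [0,0,0]
    - [0,0,0]

```text
time: 8.4
tool_pos: [0.5547, -0.1791, 0.0629]
eef_rot: [0.001, 0.667, 0.745, 0.0]
force: [-5.0, 0.8, 8.8]
width: 0.0141
finger_force: 45.5
```

Request:
servo_tool:
  claw: [0,0.4,0.5,0.5,0.5]
  linear:
    - [0,0,1]
    - [0,0,0]
    - [0,0,0]
    - [0,0,0]
    - [0,0,0]
  delta_rot:
    - [0,0,0]
    - [0,0,0]
    - [0,0,0]
    - [0,0,0]
    - [0,0,0]

```text
time: 8.9
tool_pos: [0.5544, -0.179, 0.0588]
eef_rot: [-0.0, 0.667, 0.745, 0.0]
force: [0.2, 0.1, -0.3]
width: 0.0428
finger_force: 0.0
```

Request:
servo_tool:
  claw: [0.5,0.5,0.5,0.5,0.5]
  linear:
    - [0,0,-15]
    - [0,0,-30]
    - [0,0,-40]
    - [0,0,-45]
    - [0,0,-45]
  delta_rot:
    - [0,0,0]
    - [0,0,0]
    - [0,0,0]
    - [0,0,0]
    - [0,0,0]

```text
time: 9.4
tool_pos: [0.5542, -0.1789, 0.2369]
eef_rot: [0.001, 0.667, 0.745, 0.0]
force: [0.4, -0.0, -0.4]
width: 0.0427
finger_force: 0.0
```

```bash
python3 -c "
from h import *
go(.5565,.279,.23,8)"
```

```text
t 9.4 pos [ 0.5542 -0.1789  0.2369] F [ 0.4 -0.  -0.4] w 0.0427 ff 0.0
shift tool [454.9  53.    6.9] rotvec [ 0.002  0.    -0.029] q [-0.43  0.2   0.28  1.65  0.    1.03]
```

```bash
python3 - <<'E'
from h import *
t=cv2.imread("pics/top0.png").astype(int)
print(t[180:194,262,:].tolist())
for r in(190.7,187,185): print(r,[onz("top",(262,r),z).round(3) for z in(0,.1,.12)])
print(tri((267,187),(315,163)))
# plate check in the side view after placement
s=grab_frame("side");cv2.imwrite("pics/s6.png",s)
g=s.min(2)[225:262,352:395]; m=((g>70)).astype(np.uint8); k,l,st,c=cv2.connectedComponentsWithStats(m)
for j in range(1,k):
    if st[j,4]>30: print(st[j],c[j]+[352,225])
w=(s.min(2)>140)[215:262,352:395]; ys,xs=np.where(w); print("white",len(xs),xs.mean()+352,ys.mean()+215,xs.min()+352,xs.max()+352)
h=np.radians(6.46);O=np.array([.5546,-.179,.08])
ex=np.array([np.cos(h),np.sin(h),0]);ey=np.array([-np.sin(h),np.cos(h),0])
for x,y,z in((-7.5,45,3),(-7.5,-45,3),(-7.5,45,-38),(-7.5,-45,-38),(0,0,3)): print((x,y,z),proj("side",O+ex*x/1e3+ey*y/1e3+[0,0,z/1e3]).round(1))
cv2.imwrite("pics/s6c.png",np.hstack([tile(s,350,410,215,275,6),]))
E
```

```text
[[72, 96, 80], [75, 98, 82], [74, 95, 81], [78, 101, 85], [75, 97, 82], [71, 93, 79], [42, 53, 48], [31, 40, 37], [31, 40, 36], [24, 36, 32], [38, 51, 60], [75, 107, 142], [72, 104, 138], [64, 95, 130]]
190.7 [array([0.641, 0.281, 0.   ]), array([0.619, 0.267, 0.1  ]), array([0.614, 0.264, 0.12 ])]
187 [array([0.655, 0.281, 0.   ]), array([0.631, 0.268, 0.1  ]), array([0.627, 0.265, 0.12 ])]
185 [array([ 0.662,  0.282, -0.   ]), array([0.638, 0.268, 0.1  ]), array([0.633, 0.265, 0.12 ])]
(array([0.62951965, 0.25002043, 0.10821723]), np.float64(0.7462032695679895))
[  0   0  10  27 100] [353.79 235.21]
[  9  11  32  26 527] [375.32258065 249.29032258]
white 89 384.75280898876406 249.17977528089887 379 391
(-7.5, 45, 3) [360.7 236.3]
(-7.5, -45, 3) [387.1 254.3]
(-7.5, 45, -38) [360.  250.4]
(-7.5, -45, -38) [385.8 269.1]
(0, 0, 3) [375.9 243.9]
```

Request:
servo_tool:
  claw: [0.9,0.9,0.9,0.9,0.9]
  linear:
    - [25,3,0]
    - [40,5,0]
    - [40,5,0]
    - [40,5,0]
    - [40,5,0]
  delta_rot:
    - [0,0,0]
    - [0,0,0]
    - [0,0,0]
    - [0,0,0]
    - [0,0,0]

```text
time: 9.95
tool_pos: [0.5569, 0.0087, 0.2355]
eef_rot: [0.001, 0.667, 0.745, 0.001]
force: [0.2, 0.6, -0.5]
width: 0.0767
finger_force: 0.0
```

Request:
servo_tool:
  claw: [0.9,0.9,0.9,0.9,0.9]
  linear:
    - [40,5,0]
    - [40,5,0]
    - [40,5,0]
    - [40,5,0]
    - [40,5,0]
  delta_rot:
    - [0,0,0]
    - [0,0,0]
    - [0,0,0]
    - [0,0,0]
    - [0,0,0]

```text
time: 10.45
tool_pos: [0.5595, 0.2106, 0.2355]
eef_rot: [0.001, 0.667, 0.745, 0.001]
force: [1.0, -1.1, 0.1]
width: 0.0766
finger_force: 0.0
```

Request:
servo_tool:
  claw: [0.9,0.9,0.9,0.9]
  linear:
    - [40,4,0]
    - [26,2,0]
    - [0,0,0]
    - [0,0,0]
  delta_rot:
    - [0,0,0]
    - [0.002,0,-0.029]
    - [0,0,0]
    - [0,0,0]

```text
time: 10.85
tool_pos: [0.5581, 0.2755, 0.2349]
eef_rot: [0.0, 0.655, 0.755, -0.0]
force: [0.0, -0.4, 0.2]
width: 0.0772
finger_force: 0.0
```

```bash
python3 -c "
from h import *
go(.5565,.2797,.154,8)
cv2.imwrite('pics/t7.png',grab_frame('top'));cv2.imwrite('pics/s7.png',grab_frame('side'))
s=cv2.imread('pics/s7.png');h=cv2.cvtColor(s,cv2.COLOR_BGR2HSV)[135:200,278:302]
m=((h[...,0]<18)&(h[...,1]>190)&(h[...,2]>110)).astype(np.uint8)
print(cv2.connectedComponentsWithStats(m)[2:])
"
```

```text
t 10.85 pos [0.5581 0.2755 0.2349] F [ 0.  -0.4  0.2] w 0.0772 ff 0.0
shift tool [ 4.4 -1.  80.9] rotvec [-0.001  0.     0.002] q [ 0.35  0.31  0.41  1.67 -0.    1.78]
(array([[   0,    0,   24,   65, 1500],
       [   0,    0,    1,    2,    2],
       [  15,    6,    5,   10,   27],
       [   3,    9,    6,   11,   31]], dtype=int32), array([[11.54266667, 32.79      ],
       [ 0.        ,  0.5       ],
       [17.25925926, 10.77777778],
       [ 5.16129032, 14.29032258]]))
```

Request:
servo_tool:
  claw: [0.95,0.95,0.95,0.95,0.95]
  linear:
    - [4.4,-1.2,10]
    - [0,0,20]
    - [0,0,20]
    - [0,0,15]
    - [0,0,15]
  delta_rot:
    - [0,0,0]
    - [0,0,0]
    - [0,0,0]
    - [0,0,0]
    - [0,0,0]

```text
time: 11.45
tool_pos: [0.5559, 0.2783, 0.1529]
eef_rot: [-0.001, 0.656, 0.754, -0.001]
force: [0.9, -0.1, -0.3]
width: 0.0808
finger_force: 0.0
```

Request:
servo_tool:
  claw: [0.9,0.9]
  linear:
    - [0,0,0]
    - [0,0,0]
  delta_rot:
    - [0,0,0]
    - [0,0,0]

```text
time: 11.65
tool_pos: [0.556, 0.2788, 0.1542]
eef_rot: [-0.001, 0.656, 0.755, -0.001]
force: [-0.2, -0.2, -0.3]
width: 0.0768
finger_force: 0.0
```

```bash
python3 -c "
from h import *
go(.5565,.2797,.154,8)"
```

```text
t 11.65 pos [0.556  0.2788 0.1542] F [-0.2 -0.2 -0.3] w 0.0768 ff 0.0
shift tool [0.8 0.6 0.2] rotvec [-0.002  0.    -0.   ] q [0.36 0.3  0.23 1.5  0.   1.79]
```

Request:
servo_tool:
  claw: [0.7,0.6,0.5,0.4,0.3]
  linear:
    - [0,0,0]
    - [0,0,0]
    - [0,0,0]
    - [0,0,0]
    - [0,0,0]
  delta_rot:
    - [0,0,0]
    - [0,0,0]
    - [0,0,0]
    - [0,0,0]
    - [0,0,0]
  force: 45

```text
time: 12.15
tool_pos: [0.5562, 0.2794, 0.1544]
eef_rot: [-0.0, 0.656, 0.755, -0.0]
force: [-0.3, 0.3, -0.5]
width: 0.0278
finger_force: 48.4
```

Request:
servo_tool:
  claw: [0.2,0.1,0.0,0.0]
  linear:
    - [0,0,0]
    - [0,0,0]
    - [0,0,0]
    - [0,0,0]
  delta_rot:
    - [0,0,0]
    - [0,0,0]
    - [0,0,0]
    - [0,0,0]

```text
time: 12.55
tool_pos: [0.5563, 0.2793, 0.1544]
eef_rot: [-0.0, 0.656, 0.755, -0.0]
force: [0.5, 0.6, -1.5]
width: 0.028
finger_force: 48.4
```

```bash
python3 -c "
from h import *
go(.5565,.2797,.154,8)"
```

```text
t 12.55 pos [0.5563 0.2793 0.1544] F [ 0.5  0.6 -1.5] w 0.028 ff 48.4
shift tool [0.4 0.3 0.4] rotvec [-0.001 -0.     0.   ] q [0.36 0.3  0.23 1.5  0.   1.79]
```

Request:
servo_tool:
  claw: [0,0,0,0,0]
  linear:
    - [0,0,-8]
    - [0,0,-15]
    - [0,0,-25]
    - [0,0,-25]
    - [0,0,-17]
  delta_rot:
    - [0,0,0]
    - [0,0,0]
    - [0,0,0]
    - [0,0,0]
    - [0,0,0]

```text
time: 13.05
tool_pos: [0.5569, 0.2795, 0.2475]
eef_rot: [0.0, 0.656, 0.755, 0.001]
force: [-0.2, 0.9, -1.6]
width: 0.0282
finger_force: 48.4
```

Request:
servo_tool:
  claw: [0,0]
  linear:
    - [0,0,0]
    - [0,0,0]
  delta_rot:
    - [0,0,0]
    - [0,0,0]

```text
time: 13.25
tool_pos: [0.5567, 0.2794, 0.2449]
eef_rot: [-0.0, 0.656, 0.755, 0.0]
force: [0.5, 0.3, -2.1]
width: 0.0277
finger_force: 48.4
```

```bash
python3 - <<'E'
from h import *
s=grab_frame('side');t=grab_frame("top");cv2.imwrite('pics/s8.png',s);cv2.imwrite('pics/t8.png',t)
go(.5543,-.179,.245,6.45)
o=monitor.get_obs()["tool_pos"]; print("pin pred side",proj("side",o-[0,0,.0384]),"jaw bottom",proj("side",o-[0,0,.0384+.0595]))
# bright pivot pin & jaw pads in side
x0,x1,y0,y1=275,315,100,175
h=cv2.cvtColor(s,cv2.COLOR_BGR2HSV)[y0:y1,x0:x1]
m=((h[...,0]<18)&(h[...,1]>180)&(h[...,2]>90)).astype(np.uint8);k,l,st,c=cv2.connectedComponentsWithStats(m)
for j in range(1,k):
    if st[j,4]>3: print("orange",st[j,:2]+[x0,y0],st[j,2:],c[j]+[x0,y0])
a=s[90:190,255:345];a=cv2.resize(a,None,fx=4,fy=4,interpolation=cv2.INTER_CUBIC)
b=cv2.imread("pics/s6c.png")
M=np.zeros((400,720,3),np.uint8);M[:,:360]=a;M[:360,360:]=b;cv2.imwrite("pics/m8.png",M)
E
```

```text
t 13.35 pos [0.5559 0.2791 0.2429] F [-0.4  0.1 -2.1] w 0.0281 ff 48.4
shift tool [-453.4  -65.5   -1.6] rotvec [-0.003  0.     0.027] q [0.36 0.32 0.43 1.69 0.   1.79]
pin pred side [288.6541162  134.99616425] jaw bottom [289.4274109  153.42699282]
orange [290 114] [ 4 12 47] [291.46808511 119.61702128]
orange [285 125] [ 4  3 10] [286.2 125.9]
orange [275 128] [ 4 10 34] [276.35294118 132.73529412]
orange [275 147] [5 2 6] [277.16666667 147.66666667]
orange [292 149] [ 6  5 22] [294.40909091 151.18181818]
orange [285 153] [ 3  5 10] [285.8 155.1]
```

View pics/m8.png

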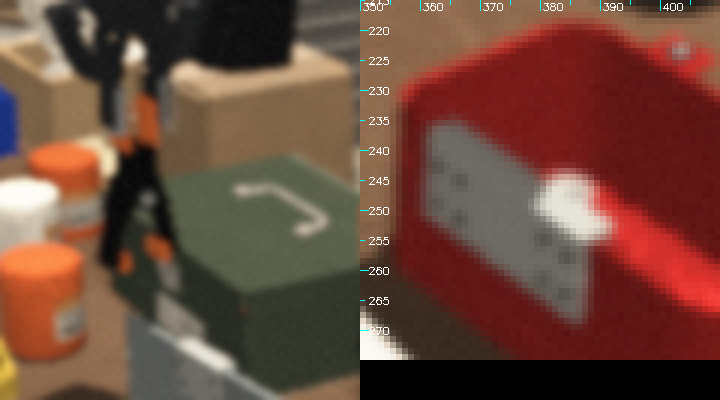

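```bash
python3 - <<'E'
from h import *
h=np.radians(8);ex=np.array([np.cos(h),np.sin(h),0]);ey=np.array([-np.sin(h),np.cos(h),0])
r=np.array([.5563,.2793,.116]);o=np.array([.5563,.2792,.2438])
print("rack pin front",proj("side",r-ey*.012),"obs 292.5 163.5")
p=o-[0,0,.0384]; print("now pin front",proj("side",p-ey*.012),"obs ~292.0 139")
for sx in(-1,1):
    print("pad front",proj("side",p-[0,0,.052]-ey*.012+ex*sx*.0145),proj("side",p-[0,0,.052]+ex*sx*.0145))
s=cv2.imread("pics/s8.png")
g=s[128:150,284:302].sum(2)//3; print(g)
g=cv2.imread("pics/side0.png")[155:172,284:302].sum(2)//3; print(g)
E
```

```text
rack pin front [292.05542573 163.30911724] obs 292.5 163.5
now pin front [290.98906138 135.77383143] obs ~292.0 139
pad front [287.64140625 153.12609332] [285.46763844 151.94615306]
pad front [295.56331279 150.92403514] [293.36440764 149.77236365]
[[97 50 46 43 26 18 11 10 11 34 55 74 81 83 83 82 82 84]
 [96 35 24 21 14 10  8  6 15 31 55 76 81 85 84 82 81 82]
 [96 33 12 15  8 12  6 10 12 31 54 73 81 84 80 83 82 82]
 [93 30 12  7 10 12  9  9 12 30 53 73 80 84 81 82 83 82]
 [79 25 10 12  8 12  8 10 14 27 49 71 81 82 83 84 83 84]
 [51 16 12 10 11 11  9 12 11 24 44 63 78 82 83 83 83 85]
 [25 12 12 10  8 11 12  9 12 15 33 56 76 83 85 86 83 84]
 [13 13 14  7 11 11 10 11  8 14 28 51 72 81 84 85 84 85]
 [11 10 14 15  8 10 17 18 19 16 23 43 66 78 84 85 85 86]
 [11 12 12  9 10 15 28 38 40 32 24 39 59 78 84 86 85 85]
 [ 8  8 10 10 14 28 49 71 71 56 32 28 52 70 84 86 85 87]
 [13  6 12 11 16 35 72 92 92 69 40 23 40 62 79 85 86 86]
 [13 12  9 10 20 38 68 91 90 67 37 17 27 54 74 84 86 85]
 [11  5  9 13 26 43 60 70 67 44 22 14 29 57 75 85 86 87]
 [11  6 13 20 41 57 65 64 50 30 15 11 26 53 74 82 87 8
[... 978 characters left out ...]
 34  59  75  74  57  44]
 [ 24  11  11  11  11  18  40  75 102 105  79  43  31  43  56  58  50  43]
 [ 22   8  10  11  11  17  39  76 100  99  76  40  25  35  46  48  45  41]
 [ 18   9   9  11  12  16  33  54  73  68  50  30  24  42  60  62  52  45]
 [ 15  10  11   9  10  16  26  36  43  36  25  15  33  65  89  90  76  58]
 [ 20  11  10  13  12  20  28  36  33  20  14  16  44  86 116 121 105  85]
 [ 27  12  13   9  14  22  34  38  31  19  10  19  48  93 125 135 127 111]
 [ 29  14  14  11  21  36  47  48  39  28  20  21  49  94 126 134 130 122]
 [ 33  14  10  15  27  48  66  67  60  52  47  39  50  95 125 131 127 124]
 [ 34  17  13  16  37  62  77  83  87  95  90  75  69  95 122 129 122 115]]
```

Request:
servo_tool:
  claw: [0,0,0,0,0]
  linear:
    - [-20,-3,0]
    - [-35,-5,0]
    - [-40,-6,0]
    - [-40,-6,0]
    - [-40,-6,0]
  delta_rot:
    - [0,0,0]
    - [0,0,0]
    - [0,0,0]
    - [0,0,0]
    - [0,0,0]

```text
time: 13.85
tool_pos: [0.554, 0.101, 0.2425]
eef_rot: [-0.001, 0.656, 0.755, -0.001]
force: [1.3, -0.1, -1.2]
width: 0.0278
finger_force: 48.4
```

Request:
servo_tool:
  claw: [0,0,0,0,0]
  linear:
    - [-40,-6,0]
    - [-40,-6,0]
    - [-40,-6,0]
    - [-40,-6,0]
    - [-40,-5,0]
  delta_rot:
    - [0,0,0]
    - [0,0,0]
    - [0,0,0]
    - [0,0,0]
    - [0,0,0]

```text
time: 14.35
tool_pos: [0.5531, -0.101, 0.2427]
eef_rot: [-0.002, 0.656, 0.755, -0.001]
force: [1.2, 0.1, -2.3]
width: 0.0277
finger_force: 48.4
```

Request:
servo_tool:
  claw: [0,0,0,0,0]
  linear:
    - [-40,-5,0]
    - [-28,-5,0]
    - [-10,0,0]
    - [0,0,0]
    - [0,0,0]
  delta_rot:
    - [0,0,0]
    - [0,0,0]
    - [0,0,0.027]
    - [0,0,0]
    - [0,0,0]

```text
time: 14.85
tool_pos: [0.5549, -0.1772, 0.2436]
eef_rot: [-0.001, 0.666, 0.746, -0.0]
force: [-0.2, 1.0, -1.8]
width: 0.0278
finger_force: 48.4
```

```bash
python3 - <<'E'
from h import *
go(.5546,-.179,.22,6.45)
s=grab_frame('side');t=grab_frame("top");cv2.imwrite('pics/s9.png',s);cv2.imwrite('pics/t9.png',t)
E
```

```text
t 14.85 pos [ 0.5549 -0.1772  0.2436] F [-0.2  1.  -1.8] w 0.0278 ff 48.4
shift tool [-1.8 -0.5 23.6] rotvec [-0.002 -0.002  0.001] q [-0.42  0.21  0.3   1.67  0.    1.03]
```

```bash
cat > cl.py <<'E'
from h import *
import sys
def comps(m,x0,y0,lab,mn=4):
    k,l,st,c=cv2.connectedComponentsWithStats(m.astype(np.uint8))
    for j in range(1,k):
        if st[j,4]>=mn: print(lab,(st[j,:2]+[x0,y0]).tolist(),st[j,2:].tolist(),(c[j]+[x0,y0]).round(1))
f,T,tz=sys.argv[1],np.array(eval(sys.argv[2])),float(sys.argv[3])
s=cv2.imread(f); h=np.radians(6.45);ex=np.array([np.cos(h),np.sin(h),0]);ey=np.array([-np.sin(h),np.cos(h),0])
pin=T-[0,0,tz]
pf=proj("side",pin-ey*.012)
print("pin front",pf.round(1),"lower 10mm:",proj("side",pin-ey*.012-[0,0,.01]).round(1))
for sx in(-1,1): print("pad ctr/front open",proj("side",pin-[0,0,.050]+ex*sx*.0145).round(1),proj("side",pin-[0,0,.050]-ey*.012+ex*sx*.0165).round(1))
x0,y0=int(pf[0])-25,int(pf[1])-35; w=s[y0:y0+85,x0:x0+50]; H=cv2.cvtColor(w,cv2.COLOR_BGR2HSV)
comps((H[...,0]>4)&(H[...,0]<18)&(H[...,1]>170)&(H[...,2]>110),x0,y0,"orange")
g=w.max(2).astype(int); d=w.max(2).astype(int)-w.min(2)
comps((g>48)&(d<25)&(g<140),x0,y0,"grey",5)
comps((g<45),x0,y0,"black",60)
np.set_printoptions(linewidth=250)
X,Y=pf.astype(int); print("rows",Y-6,"cols",X-8); print((s.sum(2)//3)[Y-6:Y+16,X-8:X+10])
E
python3 cl.py pics/s9.png "[.5549,-.1772,.2436]" 0.0384
```

```text
pin front [382.6 199. ] lower 10mm: [382.3 203.1]
pad ctr/front open [372.6 218.6] [375.6 221.2]
pad ctr/front open [382.2 214.7] [386.6 216.6]
orange [373, 170] [16, 20, 135] [382.5 179. ]
orange [379, 214] [9, 10, 55] [382.7 218.8]
orange [371, 222] [5, 7, 23] [373.4 225. ]
grey [370, 163] [11, 21, 71] [376.4 175.1]
grey [383, 163] [2, 5, 6] [383.2 164.7]
grey [389, 163] [5, 17, 35] [390.7 169.4]
grey [361, 166] [7, 15, 50] [363.7 171.8]
grey [370, 169] [1, 6, 6] [370.  171.5]
grey [385, 188] [22, 23, 77] [394.7 202.5]
grey [371, 189] [2, 3, 5] [371.6 190.2]
grey [360, 191] [1, 6, 6] [360.  193.5]
grey [380, 202] [6, 7, 25] [382.5 204.6]
grey [404, 204] [3, 4, 10] [405.  205.5]
grey [361, 236] [18, 12, 149] [368.4 242.8]
black [357, 163] [22, 37, 270] [364.7 174.6]
black [364, 187] [43, 40, 586] [379.3 206.3]
black [394, 200] [13, 8, 79] [399.3 203.7]
rows 192 cols 374
[[ 13  13  14  11  12  12   6  10  11  14  25  84 162 215 234 240 243 243]
 [ 10   7  13   9  13  12  11   9   9  12  26  80 153 207 227 236 242 243]
 [ 12  10  12  10  11   9  12   5  11  12  25  70 138 194 225 235 
[... 734 characters left out ...]
 26  13  20  32  42  47]
 [  8  14  13  14  14  19  46  76 103  98  74  44  21  17  20  34  43  46]
 [ 14  11  13  14  21  26  43  64  79  74  52  29  12  13  20  33  43  44]
 [ 10  10  11  21  32  48  48  46  47  43  28  17  11  13  20  29  39  42]
 [ 13  11  17  33  55  73  64  39  24  17  12   8   9  10  16  23  34  35]
 [ 11  13  21  42  77  88  75  45  16   8   8  10  10  12  13  20  24  30]
 [ 14  13  30  61  87  97  81  47  22   8  10   7  13   9  15  15  17  25]
 [ 16  25  47  73  97 101  83  52  23  11   9   8   8  12  12  18  22  23]
 [ 25  41  65  90 103 103  85  53  28  12   7   9   9  12  13  15  18  21]
 [ 43  67  87 100 106 102  85  57  28  16  12   9   8   9  12  23  26  30]]
```

Request:
servo_tool:
  claw: [0,0,0,0,0]
  linear:
    - [-1.6,-0.4,10]
    - [0,0,15]
    - [0,0,15]
    - [0,0,5]
    - [0,0,0]
  delta_rot:
    - [-0.002,-0.001,0]
    - [0,0,0]
    - [0,0,0]
    - [0,0,0]
    - [0,0,0]

```text
time: 15.45
tool_pos: [0.5543, -0.179, 0.1979]
eef_rot: [-0.001, 0.666, 0.746, -0.0]
force: [-0.9, 0.3, -1.1]
width: 0.0277
finger_force: 48.4
```

Request:
servo_tool:
  claw: [0,0,0,0,0]
  linear:
    - [0,0,5]
    - [0,0,5]
    - [0,0,5]
    - [0,0,5]
    - [0,0,5]
  delta_rot:
    - [0,0,0]
    - [0,0,0]
    - [0,0,0]
    - [0,0,0]
    - [0,0,0]

```text
time: 15.95
tool_pos: [0.5551, -0.18, 0.1741]
eef_rot: [0.001, 0.666, 0.746, 0.0]
force: [0.1, 0.3, -1.7]
width: 0.0283
finger_force: 48.4
```

Request:
servo_tool:
  claw: [0,0,0,0]
  linear:
    - [0,0,5]
    - [0,0,4]
    - [0,0,0]
    - [0,0,0]
  delta_rot:
    - [0,0,0]
    - [0,0,0]
    - [0,0,0]
    - [0,0,0]

```text
time: 16.35
tool_pos: [0.555, -0.18, 0.1654]
eef_rot: [0.001, 0.666, 0.746, 0.0]
force: [0.5, -0.3, -2.1]
width: 0.0276
finger_force: 48.4
```

```bash
python3 - <<'E'
from h import *
go(.5546,-.179,.155,6.45)
s=grab_frame('side');cv2.imwrite('pics/s10.png',s)
go(.5546,-.179,.155,6.45)
E
python3 cl.py pics/s10.png "[.5546,-.179,.160]" 0.0492 | head -16
```

```text
t 16.35 pos [ 0.555  -0.18    0.1654] F [ 0.5 -0.3 -2.1] w 0.0276 ff 48.4
shift tool [ 1.1 -0.3 10.4] rotvec [0.001 0.001 0.   ] q [-0.43  0.19  0.13  1.5  -0.    1.03]
t 16.4 pos [ 0.5552 -0.1801  0.1657] F [ 0.1  0.8 -1.6] w 0.0283 ff 48.4
shift tool [ 1.1 -0.5 10.7] rotvec [0.001 0.001 0.   ] q [-0.43  0.19  0.13  1.5  -0.    1.03]
pin front [380.2 236.1] lower 10mm: [379.9 239.8]
pad ctr/front open [370.7 253.9] [373.5 256.7]
pad ctr/front open [379.9 249.7] [384.1 251.8]
orange [379, 202] [8, 17, 111] [382.4 209.8]
orange [371, 217] [8, 5, 24] [375.  218.9]
orange [371, 252] [3, 5, 9] [372.  254.2]
grey [369, 201] [9, 15, 55] [375.  208.9]
grey [387, 201] [8, 13, 52] [389.8 205.6]
grey [369, 203] [1, 6, 6] [369.  205.5]
grey [396, 208] [9, 3, 17] [400.3 209.4]
grey [399, 216] [5, 1, 5] [401. 216.]
grey [379, 233] [5, 5, 23] [381. 235.]
grey [361, 236] [5, 16, 46] [363. 242.]
grey [372, 242] [15, 25, 214] [379.5 254.3]
grey [358, 274] [4, 4, 5] [359.8 275.2]
black [369, 201] [8, 13, 60] [371.6 206.2]
```

Request:
servo_tool:
  claw: [0,0,0,0]
  linear:
    - [1,-0.3,4]
    - [0,0,3]
    - [0,0,2.5]
    - [0,0,0]
  delta_rot:
    - [0,0,0]
    - [0,0,0]
    - [0,0,0]
    - [0,0,0]

```text
time: 16.8
tool_pos: [0.5543, -0.1789, 0.1553]
eef_rot: [0.0, 0.666, 0.746, -0.0]
force: [-0.5, -0.5, -2.0]
width: 0.0278
finger_force: 48.4
```

```bash
python3 - <<'E'
from h import *
go(.5546,-.179,.155,6.45)
s=grab_frame('side');cv2.imwrite('pics/s11.png',s)
H=cv2.cvtColor(s,cv2.COLOR_BGR2HSV).astype(int)
x0=356
print("cols from",x0)
for y in range(232,276):
    r=''
    for x in range(x0,396):
        h,S,v=H[y,x]
        r+= '#' if v<50 else ('o' if 4<h<20 and S>140 else ('R' if S>150 else ('w' if v>150 else 'g')))
    print(y,r)
E
```

```text
t 16.8 pos [ 0.5543 -0.1789  0.1553] F [-0.5 -0.5 -2. ] w 0.0278 ff 48.4
shift tool [-0.1  0.3  0.3] rotvec [-0.  0.  0.] q [-0.43  0.19  0.11  1.48 -0.    1.03]
cols from 356
232 oRRRRRRRRRRR#################RRRRRRRRRRR
233 oRRRRRRRRRR##################RRRRRRRRRRR
234 oRRRRRRRRRR##################RRRRRRRRRRR
235 oRRRRRggggg##################RRRRRRRRRRR
236 oRRRRggggg##############gg###RRRRRRRRRRR
237 oRRRRggggg#############gggg###RRRRRRRRRR
238 oRRRggggg#############ggggg###RRRRRRRRRR
239 oRRRggggg#############ggggg###RRRRRRRRRR
240 oRRRggggg#############ggggg###RRRRRRRRRR
241 oRRRggggg##############gg#####RRRRRRRRRR
242 oRRRggggg############gg#######RRRRRRRRRR
243 oRRRggggg###########gggg######RRRRRRRRRR
244 oRRRggggg##########gggggg#####ggRRRRRRRR
245 oRRRggggg##########gggggggg###ggwRRRRRRR
246 oRRRgggg##########ggggggggggggggwRRRRRRR
247 oRRRgggg#########gggggggggggwggwwRRRRRRR
248 oRRRggg#########ggggggggggwwwwwwwRRRRRRR
249 oRRRggg#########ggggggggggwwwwwwwwRRRRRR
250 RRRRggg#########ggggggggggwwwwwwwwwRRRRR
251 oRRRggg#########ggggggggggwwwwwwwwwwRRRR
252 oRRRRRg########ggggg
[... 355 characters left out ...]
ooogggggggggggggggRRRRRRR
261 goRRRRRRRRRRRRoooRgggggggggggggggRRRRRRR
262 ggoRRRRRRRRRRRRRRRRggggggggggggggRRRRRRR
263 ggggoRRRRRRRRRRRRRRRRgggggggggggRRRRRRRR
264 gggggoRRRRRRRRRRRRRRRRggggggggggRRRRRRRR
265 ggggggoRRRRRRRRRRRRRRRRgggggggggRRRRRRRR
266 ggggggggRRRRRRRRRRRRRRRRRgggggggRRRRRRRR
267 gggggggggoRRRRRRRRRRRRRRRRggggggRRRRRRRR
268 ggggggggggoRRRRRRRRRRRRRRRRRggggRRRRRRRR
269 gggggggggggooRRRRRRRRRRRRRRRRRRRRRRRRRRR
270 gggggggggggggoRRRRRRRRRRRRRRRRRRRRRRRRRR
271 ggggggggggggggoRRRRRRRRRRRRRRRRRRRRRRRRR
272 ggggggggggggggggRRRRRRRRRRRRRRRRRRRRRRRR
273 wggggggggggggggggoRRRRRRRRRRRRRRRRRRRRRR
274 wwggggggggggggggggoRRRRRRRRRRRRRRRRRRRRR
275 wwwgggggggggggggggggRRRRRRRRRRRRRRRRRRRR
```

```bash
python3 - <<'E'
from h import *
h=np.radians(6.45);ex=np.array([np.cos(h),np.sin(h),0]);ey=np.array([-np.sin(h),np.cos(h),0])
T=np.array([.5545,-.1789,.08])
def onfront(uv,off=-.012):
    C,d=ray("side",uv); k=(ey@(T+ey*off)-ey@C)/(ey@d); P=C+k*d; return ((ex@(P-T))*1e3).round(1),(P[2]*1e3).round(1)
for n,uv in {"pin":(380.3,238.7),"pad top":(371.2,254.6),"pad mid":(371.3,258),"pad bot":(371.3,261.4)}.items(): print(n,onfront(uv))
# leg corner as check, plane y=-45
print("leg BR corner",onfront((387.3,268.6),-.045),"leg TL",onfront((360.6,235),.045))
E
```

```text
pin (np.float64(1.0), np.float64(103.4))
pad top (np.float64(-24.1), np.float64(70.0))
pad mid (np.float64(-23.1), np.float64(60.1))
pad bot (np.float64(-22.4), np.float64(50.2))
leg BR corner (np.float64(-2.6), np.float64(41.1)) leg TL (np.float64(-7.9), np.float64(86.7))
```

Request:
servo_tool:
  claw: [0,0,0.4,0.4,0.47]
  linear:
    - [0,-1.3,0]
    - [0,0,0]
    - [0,0,0.9]
    - [0,0,0]
    - [0,0,1.6]
  delta_rot:
    - [0,0,0]
    - [0,0,0]
    - [0,0,0]
    - [0,0,0]
    - [0,0,0]

```text
time: 17.35
tool_pos: [0.5536, -0.1793, 0.1537]
eef_rot: [0.001, 0.666, 0.746, 0.0]
force: [0.1, -0.0, -1.0]
width: 0.0402
finger_force: 11.0
```

Request:
servo_tool:
  claw: [0.47,0.47]
  linear:
    - [0,0,0]
    - [0,0,0]
  delta_rot:
    - [0,0,0]
    - [0,0,0]

```text
time: 17.55
tool_pos: [0.5533, -0.1792, 0.1533]
eef_rot: [0.001, 0.666, 0.746, 0.0]
force: [0.7, -0.4, -2.5]
width: 0.0403
finger_force: 11.0
```

```bash
cat > pin.py <<'E'
from h import *
import sys
go(.5532,-.179,.152,6.45)
s=grab_frame('side');cv2.imwrite(sys.argv[1],s)
h=np.radians(6.45);ex=np.array([np.cos(h),np.sin(h),0]);ey=np.array([-np.sin(h),np.cos(h),0]);T=np.array([.5545,-.1789,.08])
w=s[228:250,370:392]; mx,mn=w.max(2).astype(int),w.min(2).astype(int)
m=((mx>48)&(mx-mn<25)).astype(np.uint8); k,l,st,c=cv2.connectedComponentsWithStats(m)
for j in range(1,k):
    if 12<=st[j,4]<=40:
        uv=c[j]+[370,228]; C,d=ray("side",uv); q=(ey@(T-ey*.012)-ey@C)/(ey@d); P=C+q*d; print("blob",uv.round(1),st[j],"x,z",((ex@(P-T))*1e3).round(1),(P[2]*1e3).round(1))
H=cv2.cvtColor(s,cv2.COLOR_BGR2HSV).astype(int)
for y in range(236,268):
    r=''
    for x in range(358,394):
        a,S,v=H[y,x]
        r+= '#' if v<50 else ('o' if 4<a<20 and S>140 else ('R' if S>150 else ('w' if v>150 else 'g')))
    print(y,r)
E
python3 pin.py pics/s12.png
```

```text
t 17.55 pos [ 0.5533 -0.1792  0.1533] F [ 0.7 -0.4 -2.5] w 0.0403 ff 11.0
shift tool [ 0.2 -0.1  1.3] rotvec [0.001 0.001 0.   ] q [-0.43  0.19  0.1   1.48 -0.    1.03]
blob [380.  238.4] [ 8  8  5  6 21] x,z 0.2 104.6
236 RRRggggg##############g####RRRRRRRRR
237 RRRggggg#############gggg##RRRRRRRRR
238 RRggggg#############ggggg###RRRRRRRR
239 RRggggg#############ggggg###RRRRRRRR
240 RRggggg#############gggg####RRRRRRRR
241 RRggggg###############g#####RRRRRRRR
242 RRggggg####################RRRRRRRRR
243 RRggggg###########gggg#####gRRRRRRRR
244 RRggggg###########ggggg####ggggRRRRR
245 RRggggg##########gggggggg##ggwwRRRRR
246 RRggggg#########ggggggggggggwwwwRRRR
247 RRggggg########ggggggggggggwwwwwRRRR
248 RRgggg#########ggggggggggwwwwwwRRRRR
249 RRgggg#########gggggggggwwwwwwwwRRRR
250 RRgggg########ggggggggggwwwwwwwwwRRR
251 RRgggg########ggggggggggwwwwwwwwwwRR
252 RRRRgg########gggggggggggwwwwwwwwwwR
253 RRRRR#########ggggggggggggwwwwwwwwRR
254 RRRRR########ggggggggggggggwwwwwwwRR
255 RRRRR########ooogggggggggggggwwwwRRR
256 RRRRR########ooogggggggggggggggRRRRR
257 RRRRRR#######ooowggggggggggggggRRRRR
258 RRRRRRR#####oooogggggggggggggggRRRRR
259 RRRRRRRR####oooogggggggggggggggRRRRR
260 RRRRRRRRRR#RRooogggggggggggggggRRRRR
261 RRRRRRRRRRRRRRoRgggggggggggggggRRRRR
262 oRRRRRRRRRRRRRRRRggggggggggggggRRRRR
263 gooRRRRRRRRRRRRRRRRggggggggggggRRRRR
264 gggoRRRRRRRRRRRRRRRRggggggggggRRRRRR
265 ggggoRRRRRRRRRRRRRRRRRggggggggRRRRRR
266 gggggoRRRRRRRRRRRRRRRRRgggggggRRRRRR
267 gggggggoRRRRRRRRRRRRRRRRggggggRRRRRR
```

Request:
servo_tool:
  claw: [0.5,0.54,0.58,0.61,0.61]
  linear:
    - [0,0,1]
    - [0,0,1.2]
    - [0,0,1.2]
    - [0,0,1.1]
    - [0,0,0]
  delta_rot:
    - [0,0,0]
    - [0,0,0]
    - [0,0,0]
    - [0,0,0]
    - [0,0,0]

```text
time: 18.1
tool_pos: [0.5532, -0.1791, 0.1486]
eef_rot: [0.0, 0.666, 0.746, -0.0]
force: [-0.1, 0.3, -1.8]
width: 0.0523
finger_force: 9.2
```

Request:
servo_tool:
  claw: [0.61]
  linear:
    - [0,0,0]
  delta_rot:
    - [0,0,0]

```text
time: 18.2
tool_pos: [0.5533, -0.1792, 0.1489]
eef_rot: [0.001, 0.666, 0.746, 0.0]
force: [-0.1, 0.4, -2.1]
width: 0.0521
finger_force: 9.2
```

```bash
python3 pin.py pics/s13.png
```

```text
t 18.2 pos [ 0.5533 -0.1792  0.1489] F [-0.1  0.4 -2.1] w 0.0521 ff 9.2
shift tool [ 0.2 -0.1 -3.1] rotvec [0.001 0.001 0.   ] q [-0.43  0.19  0.09  1.47 -0.    1.03]
blob [380.  238.5] [ 8  8  5  6 22] x,z 0.0 104.3
236 RRRggggg###############g###RRRRRRRRR
237 RRRggggg#############gggg##RRRRRRRRR
238 RRgggggg############ggggg##RRRRRRRRR
239 RRgggggg############ggggg##RRRRRRRRR
240 RRggggg#############gggg###RRRRRRRRR
241 RRggggg##############gg####RRRRRRRRR
242 RRggggg####################RRRRRRRRR
243 RRgggggg###########ggg####gggRRRRRRR
244 RRgggggg##########ggggg###ggwwgRRRRR
245 RRgggggg##########ggggggg#gwwwwRRRRR
246 RRgggggg#########ggggggggggwwwwwRRRR
247 RRgggggg########ggggggggggwwwwwwRRRR
248 RRggggg#########ggggggggwwwwwwwRRRRR
249 RRggggg########gggggggggwwwwwwwwRRRR
250 RRggggg########gggggggggwwwwwwwwwRRR
251 RRRgggg########gggggggggwwwwwwwwwwRR
252 RRRRggg########ggggggggggwwwwwwwwwwR
253 RRRRRRg########gggggggggggwwwwwwwwwR
254 RRRRRRR#######oogggggggggggwwwwwwwRR
255 RRRRRRR#######oooggggggggggggggwwRRR
256 RRRRRRR#######oooogggggggggggggRRRRR
257 RRRRRRR#######oooogggggggggggggRRRRR
258 RRRRRRRR######oooogggggggggggggRRRRR
259 RRRRRRRRR#####oooggggggggggggggRRRRR
260 RRRRRRRRRRR##RoooggggggggggggggRRRRR
261 RRRRRRRRRRRRRRRRoggggggggggggggRRRRR
262 ooRRRRRRRRRRRRRRRRgggggggggggggRRRRR
263 ggRRRRRRRRRRRRRRRRRggggggggggggRRRRR
264 gggoRRRRRRRRRRRRRRRRgggggggggggRRRRR
265 ggggoRRRRRRRRRRRRRRRRRgggggggggRRRRR
266 ggggggRRRRRRRRRRRRRRRRRgggggggRRRRRR
267 gggggggoRRRRRRRRRRRRRRRRRgggggRRRRRR
```

Request:
servo_tool:
  claw: [0.64,0.67,0.7,0.73,0.73]
  linear:
    - [0,0,1.1]
    - [0,0,1.1]
    - [0,0,0.9]
    - [0,0,0]
    - [0,0,0]
  delta_rot:
    - [0,0,0]
    - [0,0,0]
    - [0,0,0]
    - [0,0,0]
    - [0,0,0]

```text
time: 18.75
tool_pos: [0.5538, -0.1793, 0.1464]
eef_rot: [0.001, 0.666, 0.746, 0.0]
force: [0.6, 0.6, 0.0]
width: 0.0623
finger_force: 0.0
```

Request:
servo_tool:
  claw: [0.77,0.77]
  linear:
    - [0,0,0]
    - [0,0,0]
  delta_rot:
    - [0,0,0]
    - [0,0,0]

```text
time: 18.95
tool_pos: [0.5536, -0.1793, 0.1462]
eef_rot: [0.001, 0.666, 0.746, 0.0]
force: [0.4, -0.8, 0.3]
width: 0.0657
finger_force: 0.0
```

```bash
python3 pin.py pics/s14.png
```

```text
t 18.95 pos [ 0.5536 -0.1793  0.1462] F [ 0.4 -0.8  0.3] w 0.0657 ff 0.0
shift tool [ 0.3 -0.4 -5.8] rotvec [0.002 0.001 0.   ] q [-0.43  0.19  0.09  1.46 -0.    1.03]
236 RRRggggg##############gg###RRRRRRRRR
237 RRRggggg#############gggg##RRRRRRRRR
238 RRRggggg############ggggg##RRRRRRRRR
239 RRRggggg############ggggg##RRRRRRRRR
240 RRggggg#############gggg###RRRRRRRRR
241 RRggggg#############ggg####RRRRRRRRR
242 RRRgggg#############gg####RRRRRRRRRR
243 RRgggggg###########gggg###gggRRRRRRR
244 RRgggggg##########gggggg#ggwwwgRRRRR
245 RRgggggg##########gggggggggwwwwRRRRR
246 RRgggggg#########gggggggggwwwwwwRRRR
247 RRgggggg#########ggggggggwwwwwwwRRRR
248 RRgggggg########ggggggggwwwwwwwwRRRR
249 RRgggggg########ggggggggwwwwwwwwwRRR
250 RRRggggg########ggggggggwwwwwwwwwwRR
251 RRRggggg#######gggggggggwwwwwwwwwwwR
252 RRRRggg########gggggggggggwwwwwwwwwR
253 RRRRRRg########ggggggggggggwwwwwwwwR
254 RRRRRRR########oogggggggggggwwwwwwwR
255 RRRRRRR########oooggggggggggggggwwRR
256 RRRRRRR########ooowgggggggggggggRRRR
257 RRRRRRRR#######ooowgggggggggggggRRRR
258 RRRRRRRRR######oooggggggggggggggRRRR
259 RRRRRRRRRR####ooooggggggggggggggRRRR
260 RRRRRRRRRRRR##RooogggggggggggggRRRRR
261 RRRRRRRRRRRRRRRRRRgggggggggggggRRRRR
262 oRRRRRRRRRRRRRRRRRgggggggggggggRRRRR
263 ggoRRRRRRRRRRRRRRRRRgggggggggggRRRRR
264 gggoRRRRRRRRRRRRRRRRRggggggggggRRRRR
265 ggggoRRRRRRRRRRRRRRRRRRggggggggRRRRR
266 gggggooRRRRRRRRRRRRRRRRRgggggggRRRRR
267 gggggggoRRRRRRRRRRRRRRRRRggggggRRRRR
```

Request:
servo_tool:
  claw: [0.85,0.95,0.95,0.95,0.95]
  linear:
    - [0,0,0]
    - [0,0,0]
    - [0,0,-5]
    - [0,0,-10]
    - [0,0,-15]
  delta_rot:
    - [0,0,0]
    - [0,0,0]
    - [0,0,0]
    - [0,0,0]
    - [0,0,0]

```text
time: 19.5
tool_pos: [0.5529, -0.179, 0.1762]
eef_rot: [0.0, 0.666, 0.746, -0.0]
force: [-1.4, 1.3, 0.3]
width: 0.081
finger_force: 0.0
```

Request:
servo_tool:
  claw: [0.95,0.95,0.95,0.95,0.95]
  linear:
    - [0,0,-20]
    - [0,0,-30]
    - [0,0,-30]
    - [0,0,-30]
    - [0,0,0]
  delta_rot:
    - [0,0,0]
    - [0,0,0]
    - [0,0,0]
    - [0,0,0]
    - [0,0,0]

```text
time: 20.0
tool_pos: [0.5552, -0.18, 0.2935]
eef_rot: [0.006, 0.666, 0.746, 0.002]
force: [0.3, 0.1, 0.5]
width: 0.081
finger_force: 0.0
```

Request:
servo_tool:
  claw: [0.95,0.95,0.95,0.95,0.95]
  linear:
    - [40,-30,0]
    - [40,-30,0]
    - [40,-30,0]
    - [0,0,0]
    - [0,0,0]
  delta_rot:
    - [0,0,0]
    - [0,0,0]
    - [0,0,0]
    - [0,0,0]
    - [0,0,0]

```text
time: 20.5
tool_pos: [0.4499, -0.0694, 0.2865]
eef_rot: [0.002, 0.665, 0.746, 0.0]
force: [0.5, 0.2, -0.3]
width: 0.0811
finger_force: 0.0
```

```bash
python3 pin.py pics/s15.png; python3 - <<'E'
from h import *
t=grab_frame("top");s=cv2.imread("pics/s15.png")
for n,im,(x0,x1,y0,y1) in (("top",t,(370,420,190,230)),("side",s,(355,405,185,232))):
    h=cv2.cvtColor(im,cv2.COLOR_BGR2HSV)[y0:y1,x0:x1]
    m=((h[...,0]>6)&(h[...,0]<18)&(h[...,1]>170)&(h[...,2]>110)).astype(np.uint8);k,l,st,c=cv2.connectedComponentsWithStats(m)
    for j in range(1,k):
        if st[j,4]>5: print(n,st[j]+[x0,y0,0,0,0],c[j]+[x0,y0])
hh=np.radians(6.45);ex=np.array([np.cos(hh),np.sin(hh),0]);O=np.array([.553,-.179,.172])
for q in(-.027,.027): print("pred tops",proj("top",O+ex*q),proj("side",O+ex*q))
for r in range(204,226): print(r,''.join('#' if p.max()<50 else 'o' if p[2]>200 and 60<p[1]<190 and p[0]<90 else 'R' if p[2]>90 and p[1]<70 else 'w' if p.min()>150 else '.' for p in t[r,368:420]))
E
```

```text
t 20.5 pos [ 0.4499 -0.0694  0.2865] F [ 0.5  0.2 -0.3] w 0.0811 ff 0.0
shift tool [-120.4   89.7  135.1] rotvec [0.003 0.002 0.002] q [-0.3  -0.11  0.05  1.73 -0.    1.16]
236 RRRwwwwwg############gggg##RRRRRRRRR
237 RRRgwwwwg###########ggggg##RRRRRRRRR
238 RRRggwwgg###########ggggg##RRRRRRRRR
239 RRRggggg############ggggg##RRRRRRRRR
240 RRgggggg############gggg###RRRRRRRRR
241 RRggggg#############ggg####RRRRRRRRR
242 RRRgggg###########gggg####RRRRRRRRRR
243 RRgggggg##########gggggg##gggRRRRRRR
244 RRgggggg##########gggggggggwwwgRRRRR
245 RRgggggg##########ggggwwwwwwwwwRRRRR
246 RRgggggg#########ggggwwwwwwwwwwwRRRR
247 RRgggggg#########ggggwwwwwwwwwwwRRRR
248 RRRggggg########gggggwwwwwwwwwwwRRRR
249 RRgggggg########gggggwwwwwwwwwwwwRRR
250 RRRggggg#######ggggggggwwwwwwwwwwwRR
251 RRRggggg#######gggggggggwwwwwwwwwwwR
252 RRRRggg########gggggggggggwwwwwwwwwR
253 RRRRRRR#######oogggggggggggwwwwwwwwR
254 RRRRRRR#######oooggggggggggggwwwwwwR
255 RRRRRRR#######ooooggggggggggggggwwRR
256 RRRRRRR########ooowgggggggggggggRRRR
257 RRRRRRRR#######ooowgggggggggggggRRRR
258 RRRRRRRRR######ooowgg
[... 1180 characters left out ...]
................
214 ....#..#..w..R.#######..............................
215 ...#####..w...########..............................
216 ...#####.....########...............................
217 ..#######....########...............................
218 ..#######.....#######...............................
219 ..#######.#..#######................................
220 R.######.#...#######................................
221 ..######.#..#######..#..............................
222 ..####..##..#######.................................
223 ..####..##..#.####..#...............................
224 ..####..##.##.####.##...............................
225 ..###...##.######.###...............................
```

Request:
servo_tool:
  claw: [0.95,0.95,0.95,0.95,0.95]
  linear:
    - [45,-20,0]
    - [45,-20,0]
    - [45,-10,0]
    - [45,-10,0]
    - [0,0,0]
  delta_rot:
    - [0,0,0]
    - [0,0,0]
    - [0,0,0]
    - [0,0,0]
    - [0,0,0]

```text
time: 21.1
tool_pos: [0.3698, 0.1059, 0.2863]
eef_rot: [0.0, 0.663, 0.748, 0.001]
force: [0.6, -0.6, 0.7]
width: 0.0808
finger_force: 0.0
```

```bash
python3 - <<'E'
from h import *
t=grab_frame("top");s=grab_frame("side");cv2.imwrite("pics/t16.png",t);cv2.imwrite("pics/s16.png",s)
for n,im,(x0,x1,y0,y1) in (("top",t,(380,420,190,230)),("side",s,(355,405,185,232))):
    h=cv2.cvtColor(im,cv2.COLOR_BGR2HSV)[y0:y1,x0:x1]
    m=((h[...,0]>6)&(h[...,0]<20)&(h[...,1]>170)&(h[...,2]>(225 if n=="top" else 110))).astype(np.uint8);k,l,st,c=cv2.connectedComponentsWithStats(m)
    for j in range(1,k):
        if st[j,4]>3: print(n,st[j]+[x0,y0,0,0,0],c[j]+[x0,y0])
H=cv2.cvtColor(t,cv2.COLOR_BGR2HSV).astype(int)
for y in range(192,222): print(y,''.join('#' if v<50 else ('o' if 6<a<20 and S>170 else ('R' if S>170 else ('w' if v>170 and S<60 else '.'))) for a,S,v in H[y,364:430]))
HS=cv2.cvtColor(s,cv2.COLOR_BGR2HSV).astype(int)
for y in range(202,246): print(y,''.join('#' if v<50 else ('o' if 6<a<20 and S>140 else ('R' if S>150 else ('w' if v>150 else 'g'))) for a,S,v in HS[y,358:398]))
print(onz("top",(400,200),.17))
E
```

```text
top [397 201   6   2   9] [400.         201.66666667]
top [399 217   7   2  10] [402.6 217.7]
side [379 206  12  17 138] [384.54347826 213.39130435]
side [365 212  10  16 100] [369.14 219.92]
192 ..RRR.www.RRRRRRRRRRRRRRRRRRRRRRRRRRRRRRRRRRR.www.RRRRRRRRRRR...RR
193 .RRRR.www.RRRRRRRRRRRRRRRRRRRRRRRRRRRRRRRRRRRR...RRRRRRRRRRRRRRRRR
194 .RRRR.wwww.RRRRRRRRRRRRRRRRRRRRRRRRRRRRRRRRRRRRRRRRRRRRRRRRRRRRRRR
195 .RRRR.www.RRRRRRRRRRRRRRRRRRRRRRRRRRRRRRRRRRRRRRRRRRRRRRRRRRRRRRo.
196 .RRRRRww.RRRRRRRRRRRRRRRRRRRRRRRRRRRRRRRRRRRRRRRRRRRRRRRRRRRR.....
197 .RRRRR.RRRRRRRRRRRRRRRRRRRRRRRRRRRRR..RRRRRRRRRRRRRRRRRRRRRRR.....
198 ..RRRRRRRRRRRRRRRRRRRRRRRRRRRRRRRR#####.RRRRRRRRRRRRRRRRRRRRR.....
199 .oRRRRRRRRRRRRRRRRRRRRRRRRRRRRRRR.######.RRRRRRRRRRRRRRRRRRRR.....
200 ..RRRRRRRRRRRRRRRRRRRRRRRRRRRRRRR..oooo..RRRRRRRRRRRRRRRRRRRRR....
201 ..RRRRRRRRRRRRRRRRRRRRRRRRRRRRRRRooooooooRRRRRRRRRRRRRRRRRRRRR....
202 ..RRRRRRRRRRRRRRRRRRRRRRRRRRRRRRoooooooooRRRRRRRRRRRRRRRRRRRRR....
203 ..RRRRRRRRRRRRRRRRRRRRRRRRRRRRRRooooooooRRRRRRRRRRRRRRRRRRRRRR....
204 ..RRRRRRRRRRRRRRRRRRRRRRRRRRRRRooooooooRRRRRRRRRRRRR
[... 2539 characters left out ...]
R##################RRRRRRRRRRRRR
232 RRRRRRRRR##################RRRRRRRRRRRRR
233 RRRRRRRRR##################RRRRRRRRRRRRR
234 RRRRggggg##################RRRRRRRRRRRRR
235 RRRwwwwgg##################RRRRRRRRRRRRR
236 RRRwwwwwg############gggg##RRRRRRRRRRRRR
237 RRRgwwwwg###########ggggg##RRRRRRRRRRRRR
238 RRRggwwgg###########ggggg##RRRRRRRRRRRRR
239 RRRggggg############ggggg##RRRRRRRRRRRRR
240 RRgggggg############gggg###RRRRRRRRRRRRR
241 RRggggg############gggg####RRRRRRRRRRRRR
242 RRRgggg###########gggg####RRRRRRRRRRRRRR
243 RRRggggg##########gggggg##gggRRRRRRRRRRR
244 RRRggggg##########gggggggggwwwgRRRRRRRRR
245 RRgggggg##########ggggwwwwwwwwwRRRRRRRRR
[ 0.58298231 -0.17623711  0.17      ]
```

```bash
python3 -c "
from rig import ctrl
print(ctrl.close_job())"
```

```text
the job is handed in; nothing more can be done
None
```

The long plate is hooked fully down over the cracked rim, long leg outside and its middle over the crack. The spring clamp stands upright over it, gripping the long leg and the wall below the lip; I judged this from camera measurements and gripper forces, not a view of the inner jaw. The job was handed in at about 21 s.

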